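# Load the cheese press with its crank

### The arm

A 6-joint arm with a two-finger parallel gripper is mounted at the origin on the work surface. World frame = base frame: x ahead of the robot, y to its left, z up, the work surface at z = 0. Lengths are in mm, angles in degrees, forces in N, time in s.
With the tool pointing down it reaches from about 350 to 850 mm from the base axis. Payload 8.1 kg.
Tool frame: the origin (TCP) lies at the very end of the fingers, on their centre line; the grasp point (between the pads) lies grip_depth behind it (grip_depth is the distance from the TCP to the grasp point, in mm); z points along the fingers, y is the direction in which the jaws open and shut (so a half turn about z gives the same grasp; the last joint's range is limited). The gripper opens to 85 mm and grips with 20 to 120 N. Pads are 22 mm wide; open, the fingers measure 114 mm over their backs; the gripper's body (76 mm by 85 mm) begins 54 mm behind the grasp point. The pads swing forward as they close: fully open they stand 13 mm farther back than shut.
Start: joints at [65.294, 7.471, 85.268, -0, 87.261, -4.893], TCP at [203.348, 564.495, 231.292] pointing down, gripper open.
Joint ranges: [-169.43, 169.43], [-51.17, 129.36], [1.28, 143.12], [-76.62, 256.62], [0, 156.53], [-152.29, 152.29]. Speed limits (degrees/s): [136.94, 136.94, 159.86, 180, 180, 180].

### API

Orientations are given as [roll, pitch, yaw] about the fixed x, y, z axes, in that order (R = Rz(yaw) Ry(pitch) Rx(roll)).
In Python, from bench import * gives the robot as it stands.
- The arm moves only by the tool step_arm, never from a script. Its argument "plan" is a list of rows, each an object of numbers: "grip": the finger opening in cm, from 0 to 8.54; "tx", "ty", "tz": the shift along the tool's x, y, z in cm; "ax", "ay", "az": the turn, a rotation vector about the tool's x, y, z in degrees. In form: [{"grip": .., "tx": .., "ty": .., "tz": .., "ax": .., "ay": .., "az": ..}, ...]. A call has 1 to 8 rows; each row shifts and turns the commanded pose from where the row before left it, along the tool's axes as they then stand; what a row does not reach is not made up. A row lasts 1/12 s, in which the tool goes at most 41.7 mm and 7.16 degrees, less where a joint would pass 70% of its speed; a pose out of reach is approached as far as the arm can. A call with a gripper value outside its range is refused whole. The fingers move at their own pace and stop on an object; "newtons" is the grip in N (left out, the last holds). Time passes only in rows, so rows that do not move let the fingers close. It gives the time, the measured TCP pose, the force and the opening at its end, in the units of the state.
- sense(): the state, without advancing time (a new reading comes with each control period).
- snapshot(name): name is "scene" or "top" or "wrist"; returns the picture (384x512x3 uint8, red, green, blue); there is no depth.
- camera_model(name): a dict with "intrinsics" (3x3 intrinsics, pixels), "dist_coeffs" ([k1, k2, p1, p2, k3] as OpenCV has them; the pictures are not rectified), "pose" (4x4, takes a point from camera to world coordinates); the wrist camera has in their place "T_tool_cam" (4x4, takes a point from camera to tool coordinates, whose origin is the TCP and whose axes are the flange's). Camera axes: x right, y down, z forward; pixel columns grow to the right and rows downward; lengths in mm; the calibration is good to about 2 mm. A picture is of the moment at which its call begins: read the wrist's pose just before it. camera_model takes no time and is no camera call.
- hand_in(): hands the job in, once; it reports no verdict.
The state is a dict: "time": time; "joint_pos": joint angles; "qd": joint speeds; "joint_efforts": joint torques, N m; "tool_pos": TCP position; "tcp_rot": TCP orientation; "ft_force": force on the tool from outside, world axes, zero at the start; "wrist_torque": the same for the moment, N m; "finger_gap": finger opening in mm.
Only numpy, scipy, OpenCV 4.12 (cv2) and the standard library are available. Lean on these libraries where they do the work, as an engineer would, in place of code of your own. Each camera call takes 0.05 s, during which the arm holds its last target.

### The job

Fit the loose crank fully home onto the square head of the cheese press's screw; feel for the square by turning the crank under light pressure, never force it. Then wind the crank round clockwise (seen from above) until the plate meets the wooden block on the mould, and one full turn more to load the spring. Leave the crank on the screw and do not disturb the other things on the counter.

Things in the scene. Friction and masses are not known exactly. Their poses are not given: they have to be found in the camera images.
- press: Fixed cheese press: board 200 x 260 x 24 mm, steel posts (14 mm) 100 mm to either side along y, wooden beam 44 x 236 mm (top at z 190, post nuts to 202 mm), upright screw through its middle. Origin: under the board's centre, on the counter; z up. Turning the screw clockwise from above lowers it, with all it carries, 6 mm a turn; stiff (about 0.35 N m), stays where left.
- seat (a point): On the screw's axis, the top of its round 40 mm shoulder, on which the crank's hub comes to rest (starts 226 to 232 mm above the counter). Above it stands the square head, 16 mm across and 20 mm tall, its top 2.5 mm tapering to 14 mm. This point sinks with the screw. Its orientation is not the square's: read only the position.
- crank: Loose steel crank, 0.2 to 0.3 kg, lying flat, square hole down. Origin: centre of the hub's underside; z up, x along the arm to the knob. Hub 28 x 28 mm, 38 mm high, sides along x and y; blind square hole from below, 17 mm across (sides along x and y), 22 mm deep, so it fits the head at any quarter turn, to about 4 degrees. Flat arm 18 mm wide, 6 mm thick, flush with the underside.
- knob_mid (a point): Middle of the crank's black knob, 75 mm from the hub's axis along the crank's x and 30 mm above the hub's underside. The knob is an upright cylinder, 25 mm across, from 9 to 51 mm above the underside; it turns freely on its pin.
- plate: Round steel pressure plate, 88 mm, 10 mm thick, hanging under the screw. Origin: centre of its underside, 107 mm below the seat point while free (7 to 13 mm above the block at the start). Once it meets the block it stops and the spring between plate and screw closes 6 mm a turn: 10 N when it starts to close, 4 N more per mm.
- mould: Loose perforated steel mould, 90 mm across, with a wooden block 56 x 56 mm on top, standing under the plate. Origin: centre of its underside; the block's top is 85 mm above it.
- turntable: Fixed bamboo turntable, 220 mm across, 30 mm high, origin under its centre. Carries the three jars; leave alone.
- jar0: Closed glass jar, 58 mm across, 85 mm high, on the turntable. Origin: centre of its underside. Leave alone.
- jar1: Closed glass jar, 58 mm across, 75 mm high, on the turntable. Origin: centre of its underside. Leave alone.
- jar2: Closed glass jar, 58 mm across, 65 mm high, on the turntable. Origin: centre of its underside. Leave alone.
- ramekin: White ceramic ramekin, 90 mm across, 48 mm high. Origin: centre of its underside. Leave alone.
- masher: Steel potato masher lying along its x, 255 mm long, 72 mm high at its plate. Origin: on the counter under its middle. Leave alone.
- spoon: Bamboo spoon lying along its x, 245 mm long. Origin: on the counter under its middle. Leave alone.
Mind the look-alikes: they are no part of the job. Several things have the shape of the crank; the one meant has the colours described above.

How it is judged:
By the outcome, as a careful person would: the job done as asked, in the order asked, and still so for the second after the job is handed in, with the robot touching nothing.
It also fails if it takes over 72 s, if anything falls off the work surface, if the arm or the gripper's body presses on something with over 40 N, if the wrist force passes 120 N, or if a joint passes its speed limit or range.

## Working session

There is one attempt and no reset: what is moved stays moved. The work goes in short steps, Python scripts to look and compute and a tool call to move; the robot and the scene stay as the last step left them, time stands still between calls to the robot, and variables do not carry over. Pictures are saved under pics/ and viewed, and the job is handed in when it is done.

Besides the shell and the picture viewer there is one more tool, called after "Call:" as name(argument=value, ...), one argument or row to a line, values as JSON. step_arm: Moves the arm, as the interface text tells. Its arguments: {"type":"object","properties":{"plan":{"type":"array","items":{"type":"object","properties":{"grip":{"type":"number"},"tx":{"type":"number"},"ty":{"type":"number"},"tz":{"type":"number"},"ax":{"type":"number"},"ay":{"type":"number"},"az":{"type":"number"}}}},"newtons":{"type":"number"}},"required":["plan"]}

```bash
mkdir -p pics; ls; python3 - <<'E'
from bench import *
import cv2
s=sense(); print(s)
for n in ["scene","top","wrist"]:
    im=snapshot(n); cv2.imwrite(f"pics/{n}0.png",cv2.cvtColor(im,cv2.COLOR_RGB2BGR))
    m=camera_model(n); print(n,m)
E
```

```text
pics
{'time': 0.0, 'joint_pos': array([ 6.52944574e+01,  7.51752206e+00,  8.53290122e+01,  2.15043005e-05,
        8.72619218e+01, -4.89288141e+00]), 'qd': array([-0.05897506, -0.06550698, -0.01721133, -0.04260306, -0.05846941,
        0.0221709 ]), 'joint_efforts': array([ 4.91608171e-04, -5.69427788e+01, -5.00535321e+01, -1.64412068e-04,
        1.54514064e-02, -2.07123854e-06]), 'tool_pos': array([203.11270656, 563.98776072, 230.22183251]), 'tcp_rot': array([-1.79891941e+02, -9.27195081e-03,  1.60187329e+02]), 'ft_force': array([ 0.33678339,  0.54680083, -0.28452698]), 'wrist_torque': array([ 0.05365045,  0.05700174, -0.02867171]), 'finger_gap': 85.71726146624933}
scene {'intrinsics': array([[433.56837793,   0.        , 258.59354125],
       [  0.        , 433.56837793, 189.85716437],
       [  0.        ,   0.        ,   1.        ]]), 'dist_coeffs': array([-0.03597851,  0.        ,  0.        ,  0.        ,  0.        ]), 'pose': array([[-3.80022051e-02,  5.94489060e-01, -8.03205198e-01,
         1.67607765e+03],
       [ 9.99025681e-01,  4.06519460e-02, -1.71787256e-02,
       
[... 724 characters left out ...]
[ 0.00000000e+00,  0.00000000e+00,  0.00000000e+00,
         1.00000000e+00]])}
wrist {'intrinsics': array([[316.81344134,   0.        , 256.59188559],
       [  0.        , 316.81344134, 193.44486524],
       [  0.        ,   0.        ,   1.        ]]), 'dist_coeffs': array([-0.07051126,  0.        ,  0.        ,  0.        ,  0.        ]), 'T_tool_cam': array([[-9.30999370e-04, -9.59760123e-01, -2.80819586e-01,
         7.04769267e+01],
       [ 9.99999464e-01, -7.66115008e-04, -6.96932288e-04,
         1.05278207e-01],
       [ 4.53747719e-04, -2.80820084e-01,  9.59760321e-01,
        -1.41257145e+02],
       [ 0.00000000e+00,  0.00000000e+00,  0.00000000e+00,
         1.00000000e+00]])}
```

View pics/scene0.png

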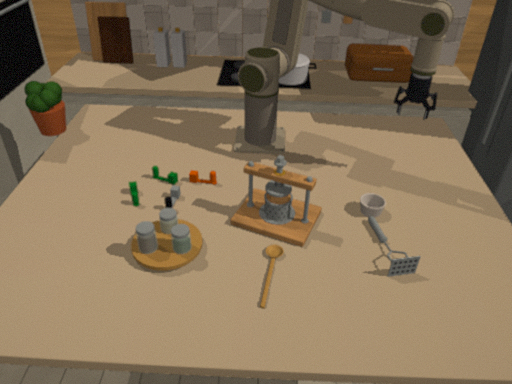

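View pics/top0.png

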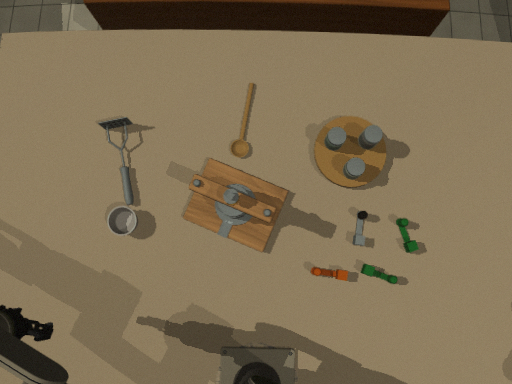

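View pics/wrist0.png

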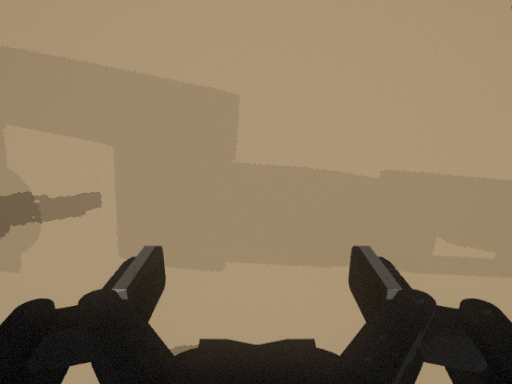

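The top picture shows the steel crank with its hub near (359,240) and black knob near (363,214). The green and red ones are look-alikes. The press is near (235,203) and the screw top near (231,195).

```bash
cat > h.py <<'E'
from bench import *
import cv2, numpy as np
from scipy.spatial.transform import Rotation as R
def toolT():
    s=sense(); T=np.eye(4); T[:3,:3]=R.from_euler('xyz',s['tcp_rot'],degrees=True).as_matrix(); T[:3,3]=s['tool_pos']; return T
def cam(name,T=None):
    m=camera_model(name)
    P=m['pose'] if name!='wrist' else T@m['T_tool_cam']
    return m['intrinsics'],m['dist_coeffs'],P
def ray(c,px):
    K,d,P=c; u=cv2.undistortPoints(np.array([[px]],float),K,d)[0,0]
    v=P[:3,:3]@np.array([u[0],u[1],1]); return P[:3,3],v/np.linalg.norm(v)
def onz(c,px,z):
    o,v=ray(c,px); return o+v*(z-o[2])/v[2]
def tri(*cp):
    A=np.zeros((3,3));b=np.zeros(3)
    for c,p in cp:
        o,v=ray(c,p);M=np.eye(3)-np.outer(v,v);A+=M;b+=M@o
    x=np.linalg.solve(A,b)
    return x,[float(np.linalg.norm(np.cross(x-ray(c,p)[0],ray(c,p)[1]))) for c,p in cp]
def proj(c,X):
    K,d,P=c; Pi=np.linalg.inv(P); X=np.atleast_2d(np.asarray(X,float))
    rv=cv2.Rodrigues(Pi[:3,:3])[0]
    return cv2.projectPoints(X,rv,Pi[:3,3],K,d)[0][:,0]
def crop(im,x0,y0,x1,y1,f,name):
    c=cv2.resize(im[y0:y1,x0:x1],None,fx=f,fy=f,interpolation=cv2.INTER_CUBIC)
    cv2.imwrite(name,c if im is None else cv2.cvtColor(c,cv2.COLOR_RGB2BGR))
E
python3 - <<'E'
from h import *
t=cv2.cvtColor(cv2.imread('pics/top0.png'),cv2.COLOR_BGR2RGB)
s=cv2.cvtColor(cv2.imread('pics/scene0.png'),cv2.COLOR_BGR2RGB)
a=cv2.resize(t[150:260,170:300],None,fx=3,fy=3,interpolation=2);b=cv2.resize(t[200:260,330:400],None,fx=5.5,fy=5.5,interpolation=2)
h=max(a.shape[0],b.shape[0]);o=np.zeros((h,a.shape[1]+b.shape[1],3),np.uint8);o[:a.shape[0],:a.shape[1]]=a;o[:b.shape[0],a.shape[1]:]=b
cv2.imwrite('pics/topc.png',o[:,:,::-1])
a=cv2.resize(s[145:245,225:325],None,fx=4,fy=4,interpolation=2);b=cv2.resize(s[165:225,145:205],None,fx=6,fy=6,interpolation=2)
o=np.zeros((400,760,3),np.uint8);o[:,:400]=a;o[:360,400:760]=b
cv2.imwrite('pics/scenec.png',o[:,:,::-1])
E
```

```text
(no output)
```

View pics/topc.png

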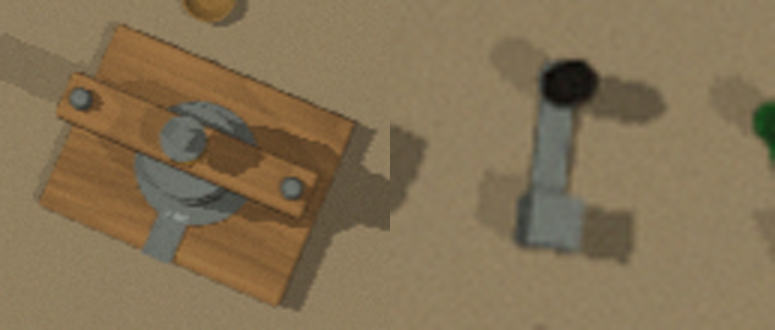

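View pics/scenec.png

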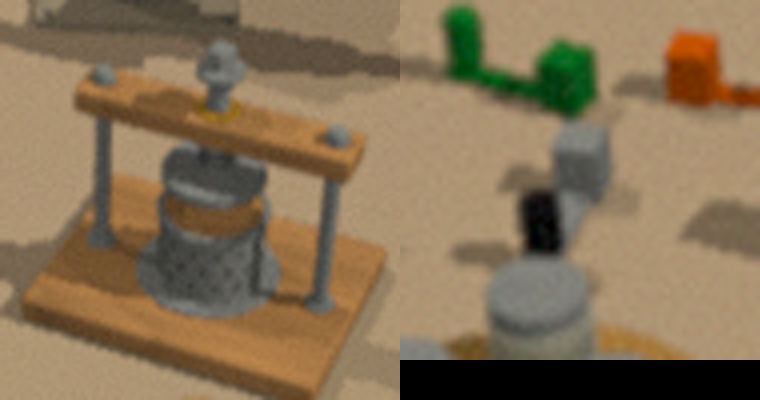

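```bash
python3 - <<'E'
from h import *
import bench
print([n for n in dir(bench) if not n.startswith('_')])
try: print('gd',bench.grip_depth)
except Exception as e: print(e)
t=cam('top');s=cam('scene')
print('hub',onz(t,(359.8,240.2),38),onz(s,(145+182/6,165+0),38))
print('hub tri',tri((t,(359.8,240.2)),(s,(145+182/6,165+128/6))))
print('knob',onz(t,(362.9,215.),51))
print('shoulder/head',onz(t,(230.7,196.3),229), tri((t,(231,196)),(s,(225+221/4,145+65/4))))
for p in [(170+80/3,150+98/3),(170+291/3,150+187/3)]: print('nut',onz(t,p,202))
for n,p in dict(ramekin=(122,218),jar=(372,135)).items(): print(n,onz(t,p,50))
E
```

```text
['PlanningError', 'camera_model', 'grip_depth', 'hand_in', 'sense', 'snapshot']
gd 18.700000000000003
hub [ 432.62279925 -291.52315434   38.        ] [ 285.58491306 -317.59831868   38.        ]
hub tri (array([ 432.368692  , -289.40493455,   44.20423076]), [0.7794097620489392, 0.7794097620489306])
knob [ 505.718679   -297.78310682   51.        ]
shoulder/head [530.46204851  76.54659388 229.        ] (array([530.97510423,  76.68043781, 231.2736955 ]), [1.0245070630591238, 1.0245070630590989])
nut [567.18193854 168.36709214 202.        ]
nut [494.36631696 -16.35796825 202.        ]
ramekin [479.29947891 407.83562399  50.        ]
jar [ 746.30149994 -327.09213828   50.        ]
```

Call:
step_arm(
  plan=[
    {"tx": -2.97,"ty": -2.16,"tz": -0.75},
    {"tx": -2.97,"ty": -2.16,"tz": -0.75},
    {"tx": -2.97,"ty": -2.16,"tz": -0.75},
    {"tx": -2.97,"ty": -2.16,"tz": -0.75},
    {"tx": -2.97,"ty": -2.16,"tz": -0.75},
    {"tx": -2.97,"ty": -2.16,"tz": -0.75},
    {"tx": -2.97,"ty": -2.16,"tz": -0.75},
    {"tx": -2.97,"ty": -2.16,"tz": -0.75},
  ],
)

```text
invalid input
```

Call:
step_arm(
  plan=[
    {"tx": -2.97,"ty": -2.16,"tz": -0.75},
    {"tx": -2.97,"ty": -2.16,"tz": -0.75},
    {"tx": -2.97,"ty": -2.16,"tz": -0.75},
    {"tx": -2.97,"ty": -2.16,"tz": -0.75},
    {"tx": -2.97,"ty": -2.16,"tz": -0.75},
    {"tx": -2.97,"ty": -2.16,"tz": -0.75},
    {"tx": -2.97,"ty": -2.16,"tz": -0.75},
    {"tx": -2.97,"ty": -2.16,"tz": -0.75},
  ],
)

```text
invalid input
```

Call:
step_arm(
  plan=[
    {"tx": 0},
    {"tx": 0},
    {"tx": 0},
  ],
)

```text
invalid input
```

```bash
python3 - <<'E'
from h import *
s=sense();print(s['time'],s['tool_pos'],s['tcp_rot'],s['joint_pos'])
T=toolT();np.save('T1.npy',T);im=snapshot('wrist');cv2.imwrite('pics/w1.png',im[:,:,::-1])
c=cam('wrist',T);p=proj(c,[[531,76.6,250]])[0];print(p)
x,y=map(int,p);crop(im,max(0,x-60),max(0,y-50),x+60,y+50,6,'pics/w1c.png');print(x-60,y-50)
E
```

```text
0.15 [203.1607491  564.10325932 230.45643312] [-1.79915379e+02 -6.55751476e-03  1.60188772e+02] [ 6.52953326e+01  7.50796293e+00  8.53149304e+01 -6.85548805e-04
  8.72619782e+01 -4.89341056e+00]
[ -9.36180241 567.50035217]Traceback (most recent call last):
  File "<stdin>", line 5, in <module>
  File "h.py", line 26, in crop
    c=cv2.resize(im[y0:y1,x0:x1],None,fx=f,fy=f,interpolation=cv2.INTER_CUBIC)
cv2.error: OpenCV(4.12.0) /io/opencv/modules/imgproc/src/resize.cpp:4208: error: (-215:Assertion failed) !ssize.empty() in function 'resize'
```

View pics/w1.png

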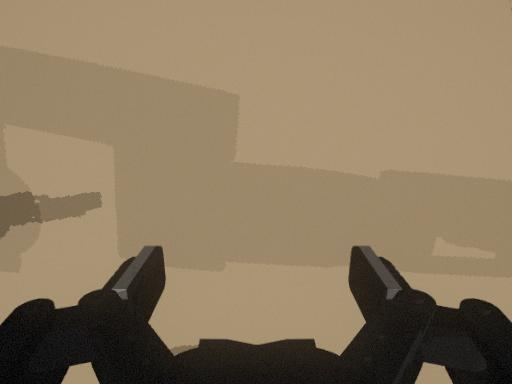

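The rows probably need every field, so I'll fill them all in.

Call:
step_arm(
  plan=[
    {"grip": 8.5,"tx": -2.97,"ty": -2.16,"tz": -0.75,"ax": 0,"ay": 0,"az": 0},
    {"grip": 8.5,"tx": -2.97,"ty": -2.16,"tz": -0.75,"ax": 0,"ay": 0,"az": 0},
    {"grip": 8.5,"tx": -2.97,"ty": -2.16,"tz": -0.75,"ax": 0,"ay": 0,"az": 0},
    {"grip": 8.5,"tx": -2.97,"ty": -2.16,"tz": -0.75,"ax": 0,"ay": 0,"az": 0},
    {"grip": 8.5,"tx": -2.97,"ty": -2.16,"tz": -0.75,"ax": 0,"ay": 0,"az": 0},
    {"grip": 8.5,"tx": -2.97,"ty": -2.16,"tz": -0.75,"ax": 0,"ay": 0,"az": 0},
    {"grip": 8.5,"tx": -2.97,"ty": -2.16,"tz": -0.75,"ax": 0,"ay": 0,"az": 0},
    {"grip": 8.5,"tx": -2.97,"ty": -2.16,"tz": -0.75,"ax": 0,"ay": 0,"az": 0},
  ],
)

```text
time: 0.87
tool_pos: [368.8, 319.8, 291.6]
tcp_rot: [180.0, 0.0, 160.2]
ft_force: [0.3, 0.1, 0.0]
finger_gap: 84.9
```

Call:
step_arm(
  plan=[
    {"grip": 8.5,"tx": -2.97,"ty": -2.16,"tz": -0.75,"ax": 0,"ay": 0,"az": 0},
    {"grip": 8.5,"tx": -2.97,"ty": -2.16,"tz": -0.75,"ax": 0,"ay": 0,"az": 0},
    {"grip": 8.5,"tx": -2.97,"ty": -2.16,"tz": -0.75,"ax": 0,"ay": 0,"az": 0},
    {"grip": 8.5,"tx": -2.97,"ty": -2.16,"tz": -0.75,"ax": 0,"ay": 0,"az": 0},
    {"grip": 8.5,"tx": -2.97,"ty": -2.16,"tz": -0.75,"ax": 0,"ay": 0,"az": 0},
    {"grip": 8.5,"tx": -2.97,"ty": -2.16,"tz": -0.75,"ax": 0,"ay": 0,"az": 0},
    {"grip": 8.5,"tx": -2.9,"ty": -2.16,"tz": -0.75,"ax": 0,"ay": 0,"az": 0},
    {"grip": 8.5,"tx": -2.7,"ty": -2.1,"tz": 0,"ax": 0,"ay": 0,"az": 0},
  ],
)

```text
time: 1.53
tool_pos: [531.6, 78.1, 345.6]
tcp_rot: [179.9, 0.1, 160.2]
ft_force: [0.7, 1.2, 1.0]
finger_gap: 85.1
```

Call:
step_arm(
  plan=[
    {"grip": 8.5,"tx": 0,"ty": 0,"tz": 0,"ax": 0,"ay": 0,"az": 0},
    {"grip": 8.5,"tx": 0,"ty": 0,"tz": 0,"ax": 0,"ay": 0,"az": 0},
    {"grip": 8.5,"tx": 0,"ty": 0,"tz": 0,"ax": 0,"ay": 0,"az": 0},
  ],
)

```text
time: 1.78
tool_pos: [530.0, 80.1, 343.4]
tcp_rot: [180.0, -0.1, 160.1]
ft_force: [0.3, 0.6, -0.5]
finger_gap: 84.9
```

```bash
python3 - <<'E'
from h import *
s=sense();print(s['time'],s['tool_pos'],s['tcp_rot'],s['joint_pos'])
T=toolT();np.save('T1.npy',T);im=snapshot('wrist');cv2.imwrite('pics/w1.png',im[:,:,::-1])
c=cam('wrist',T);p=proj(c,[[531,76.6,250]])[0];print(p)
x,y=map(int,p);crop(im,max(0,x-60),max(0,y-50),x+60,y+50,6,'pics/w1c.png');print(x-60,y-50)
E
```

```text
1.7833 [530.04477506  80.08740944 343.36214529] [ 1.79997223e+02 -6.20084448e-02  1.60148181e+02] [ 3.09310926e+00 -3.48651585e+00  8.49071506e+01  2.70377125e-02
  9.86353840e+01 -6.70510240e+01]
[252.8650208 198.4149971]
192 148
```

View pics/w1.png

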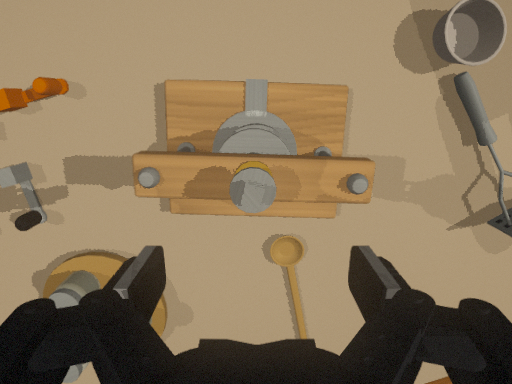

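View pics/w1c.png

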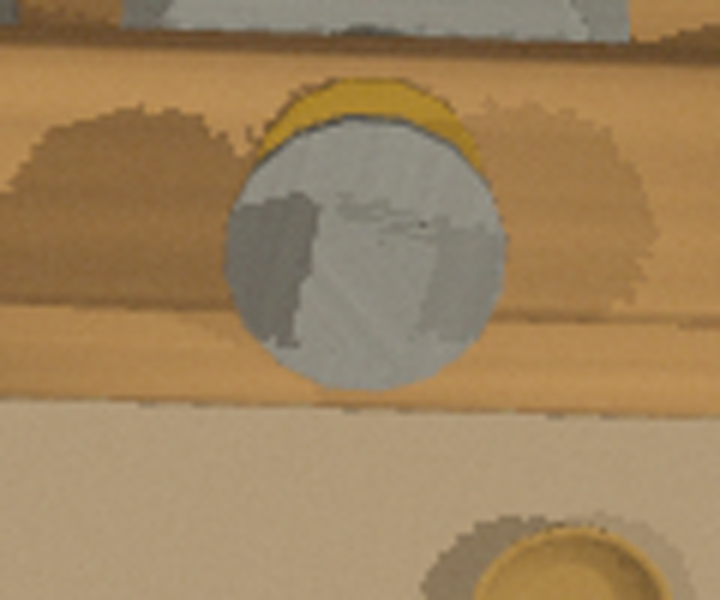

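The wrist picture shows the round shoulder centred near (253,190), with the square head on it turned about 10° in the image. I'll enhance it and fit.

```bash
cat > shoulder.py <<'E'
from h import *
def fit(im,c,guess,r=40):
    hsv=cv2.cvtColor(im,cv2.COLOR_RGB2HSV)
    x,y=map(int,guess)
    m=((hsv[...,1]<50)).astype(np.uint8)
    m=cv2.morphologyEx(m,cv2.MORPH_OPEN,np.ones((3,3)))
    n,l,st,ce=cv2.connectedComponentsWithStats(m)
    k=l[y,x];mm=(l==k).astype(np.uint8)
    cs,_=cv2.findContours(mm,0,1);ct=max(cs,key=cv2.contourArea)
    return st[k],ct,cv2.fitEllipse(cv2.convexHull(ct))
E
python3 - <<'E'
from shoulder import *
im=cv2.imread('pics/w1.png')[:,:,::-1].copy();T=np.load('T1.npy');c=cam('wrist',T)
st,ct,e=fit(im,c,(253,195));print(st,e)
print(onz(c,e[0],229),proj(c,[[531,76.6,229]]))
for z in (223,226,229,232,235):
    X=onz(c,e[0],z);a=np.linspace(0,2*np.pi,60);P=proj(c,np.c_[X[0]+20*np.cos(a),X[1]+20*np.sin(a),0*a+z]);print(z,X,cv2.fitEllipse(P.astype(np.float32)))
g=cv2.cvtColor(im,cv2.COLOR_RGB2GRAY)[160:220,222:284]
g=cv2.resize(g,None,fx=9,fy=9,interpolation=2).astype(float);g=np.clip((g-90)*3.2,0,255).astype(np.uint8);cv2.imwrite('pics/w1e.png',g)
E
```

```text
[ 230  167   46   46 1637] ((252.421875, 189.67701721191406), (45.24684143066406, 45.78866195678711), 86.86638641357422)
[529.68076483  76.42569144 229.        ] [[253.15786714 191.03354241]]
223 [531.22355486  75.77727737 223.        ] ((252.42555236816406, 189.21849060058594), (44.94020080566406, 46.64567947387695), 92.88312530517578)
226 [530.45215984  76.10148441 226.        ] ((252.42564392089844, 189.20779418945312), (45.461421966552734, 47.18642044067383), 92.88341522216797)
229 [529.68076483  76.42569144 229.        ] ((252.4257354736328, 189.1967315673828), (45.994876861572266, 47.739845275878906), 92.8837890625)
232 [528.90936982  76.74989847 232.        ] ((252.4258270263672, 189.18527221679688), (46.54099655151367, 48.30640411376953), 92.8841323852539)
235 [528.13797481  77.0741055  235.        ] ((252.42591857910156, 189.1733856201172), (47.100242614746094, 48.88656234741211), 92.88445281982422)
```

View pics/w1e.png

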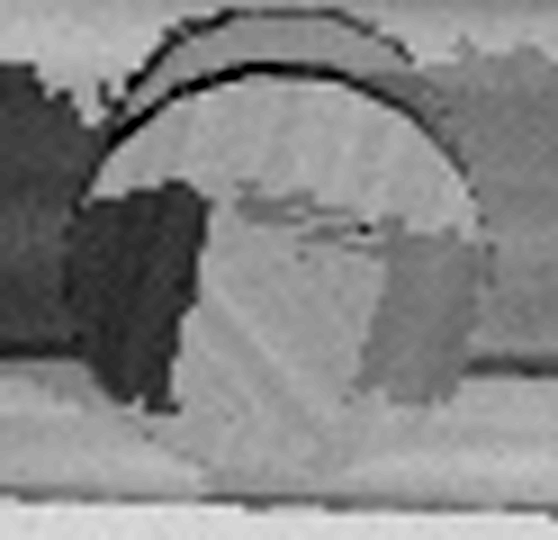

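The head's sides lie at about 59° mod 90, and the shoulder axis is near (530.3, 76.3). Next is the crank. A tool yaw near 175° keeps the later turn small.

Call:
step_arm(
  plan=[
    {"grip": 8.5,"tx": -0.31,"ty": -3.47,"tz": 0,"ax": 0,"ay": 0,"az": 0},
    {"grip": 8.5,"tx": -0.31,"ty": -3.47,"tz": 0,"ax": 0,"ay": 0,"az": 0},
    {"grip": 8.5,"tx": -0.31,"ty": -3.47,"tz": 0,"ax": 0,"ay": 0,"az": 0},
    {"grip": 8.5,"tx": -0.31,"ty": -3.47,"tz": 0,"ax": 0,"ay": 0,"az": 0},
    {"grip": 8.5,"tx": -0.31,"ty": -3.47,"tz": 0,"ax": 0,"ay": 0,"az": 0},
    {"grip": 8.5,"tx": -0.31,"ty": -3.47,"tz": 0,"ax": 0,"ay": 0,"az": 0},
    {"grip": 8.5,"tx": -0.31,"ty": -3.47,"tz": 0,"ax": 0,"ay": 0,"az": 0},
    {"grip": 8.5,"tx": -0.31,"ty": -3.47,"tz": 0,"ax": 0,"ay": 0,"az": 0},
  ],
)

```text
time: 2.5
tool_pos: [459.0, -189.5, 344.0]
tcp_rot: [180.0, 0.0, 160.3]
ft_force: [1.3, -1.2, -0.4]
finger_gap: 85.0
```

Call:
step_arm(
  plan=[
    {"grip": 8.5,"tx": -0.31,"ty": -3.47,"tz": 0,"ax": 0,"ay": 0,"az": 0},
    {"grip": 8.5,"tx": -0.31,"ty": -3.47,"tz": 0,"ax": 0,"ay": 0,"az": 0},
    {"grip": 8.5,"tx": -0.31,"ty": -3.47,"tz": 0,"ax": 0,"ay": 0,"az": 0},
    {"grip": 8.5,"tx": 0,"ty": 0,"tz": 3.5,"ax": 0,"ay": 0,"az": -5},
    {"grip": 8.5,"tx": 0,"ty": 0,"tz": 3.5,"ax": 0,"ay": 0,"az": -5},
    {"grip": 8.5,"tx": 0,"ty": 0,"tz": 3.5,"ax": 0,"ay": 0,"az": -5},
    {"grip": 8.5,"tx": 0,"ty": 0,"tz": 3.5,"ax": 0,"ay": 0,"az": 0},
    {"grip": 8.5,"tx": 0,"ty": 0,"tz": 3.5,"ax": 0,"ay": 0,"az": 0},
  ],
)

```text
time: 3.17
tool_pos: [433.3, -289.2, 167.4]
tcp_rot: [-180.0, 0.0, 175.3]
ft_force: [0.1, -0.2, 0.2]
finger_gap: 84.9
```

Call:
step_arm(
  plan=[
    {"grip": 8.5,"tx": 0,"ty": 0,"tz": 0,"ax": 0,"ay": 0,"az": 0},
    {"grip": 8.5,"tx": 0,"ty": 0,"tz": 0,"ax": 0,"ay": 0,"az": 0},
    {"grip": 8.5,"tx": 0,"ty": 0,"tz": 0,"ax": 0,"ay": 0,"az": 0},
  ],
)

```text
time: 3.42
tool_pos: [434.1, -290.6, 171.2]
tcp_rot: [-179.9, 0.1, 175.3]
ft_force: [0.5, -0.8, 0.7]
finger_gap: 85.4
```

```bash
python3 - <<'E'
from h import *
s=sense();print(s['time'],s['tool_pos'],s['tcp_rot'],s['joint_pos'])
T=toolT();np.save('T2.npy',T);im=snapshot('wrist');cv2.imwrite('pics/w2.png',im[:,:,::-1])
c=cam('wrist',T);print(proj(c,[[432.5,-291,38],[506,-298,51]]))
E
```

```text
3.4167 [ 434.13415886 -290.55412227  171.15803615] [-1.79926603e+02  1.14292566e-01  1.75260112e+02] [-3.94212159e+01 -2.63735088e+00  1.02004702e+02  4.74216776e-03
  8.04968988e+01 -1.24682032e+02]
[[256.48183399 180.93764799]
 [255.55890383 262.15549933]]
```

View pics/w2.png

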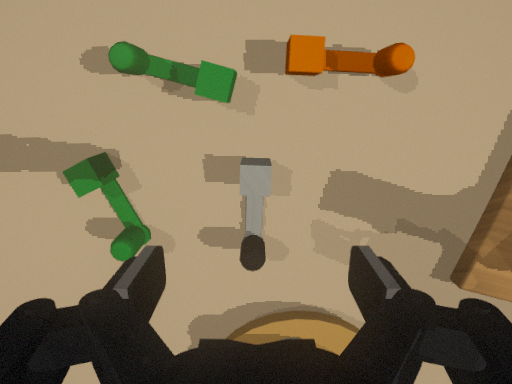

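The hub's top face is near (256,181) and the black knob near (253,251). The four look-alikes are well clear.

```bash
python3 - <<'E'
from h import *
im=cv2.imread('pics/w2.png')[:,:,::-1].copy();T=np.load('T2.npy');c=cam('wrist',T)
hsv=cv2.cvtColor(im,cv2.COLOR_RGB2HSV)
sub=np.zeros(hsv.shape[:2],bool);sub[150:275,230:285]=1
top=(hsv[...,1]<40)&(hsv[...,2]>130)&sub
top=cv2.morphologyEx(top.astype(np.uint8),cv2.MORPH_OPEN,np.ones((21,21)))
cs,_=cv2.findContours(top,0,1);r=cv2.minAreaRect(max(cs,key=cv2.contourArea));print(r, onz(c,r[0],38))
B=cv2.boxPoints(r);W=np.array([onz(c,b,38) for b in B]);print(W[:,:2],np.linalg.norm(np.diff(W,axis=0),axis=1))
for i in range(2): d=W[i+1]-W[i];print(np.degrees(np.arctan2(d[1],d[0])))
g=cv2.resize(im[150:275,225:290],None,fx=5,fy=5,interpolation=2)
cv2.imwrite('pics/w2c.png',g[:,:,::-1])
k=((hsv[...,2]<70)&sub).astype(np.uint8);n,l,st,ce=cv2.connectedComponentsWithStats(k);print(st[1:],ce[1:])
E
```

```text
((254.5, 180.5), (29.0, 29.0), 90.0) [ 431.95202408 -292.72780383   38.        ]
[[ 417.77545834 -304.33127227]
 [ 419.90362993 -278.8809439 ]
 [ 446.49351452 -280.82025781]
 [ 444.31518856 -306.94520093]] [25.53915285 26.66051201 26.21560141]
85.22001335876979
-4.171439967149428
[[241 235  24  35 712]] [[252.45365169 252.28932584]]
```

View pics/w2c.png

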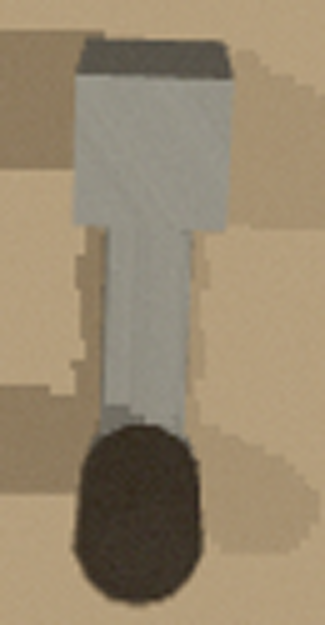

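Call:
step_arm(
  plan=[
    {"grip": 8.5,"tx": 0.16,"ty": -0.13,"tz": 3.5,"ax": 0,"ay": 0,"az": 1.3},
    {"grip": 8.5,"tx": 0,"ty": 0,"tz": 3.5,"ax": 0,"ay": 0,"az": 0},
    {"grip": 8.5,"tx": 0,"ty": 0,"tz": 3.5,"ax": 0,"ay": 0,"az": 0},
    {"grip": 8.5,"tx": 0,"ty": 0,"tz": 2.5,"ax": 0,"ay": 0,"az": 0},
    {"grip": 8.5,"tx": 0,"ty": 0,"tz": 1.0,"ax": 0,"ay": 0,"az": 0},
    {"grip": 8.5,"tx": 0,"ty": 0,"tz": 0,"ax": 0,"ay": 0,"az": 0},
    {"grip": 8.5,"tx": 0,"ty": 0,"tz": 0,"ax": 0,"ay": 0,"az": 0},
    {"grip": 8.5,"tx": 0,"ty": 0,"tz": 0,"ax": 0,"ay": 0,"az": 0},
  ],
)

```text
time: 4.13
tool_pos: [433.4, -293.4, 32.0]
tcp_rot: [-179.8, 0.2, 173.9]
ft_force: [0.8, 0.3, 0.1]
finger_gap: 85.2
```

```bash
python3 - <<'E'
from h import *
s=sense();print(s['time'],s['tool_pos'],s['tcp_rot'],s['joint_pos'],s['ft_force'])
im=snapshot('wrist');cv2.imwrite('pics/w3.png',im[:,:,::-1])
E
```

```text
4.1333 [ 433.37459774 -293.44902      31.96720837] [-179.8478281     0.23309134  173.89141012] [-3.97185224e+01  6.61666763e+00  1.08175488e+02  2.52947051e-03
  6.49294880e+01 -1.23610689e+02] [0.84053381 0.25663943 0.06443359]
```

View pics/w3.png

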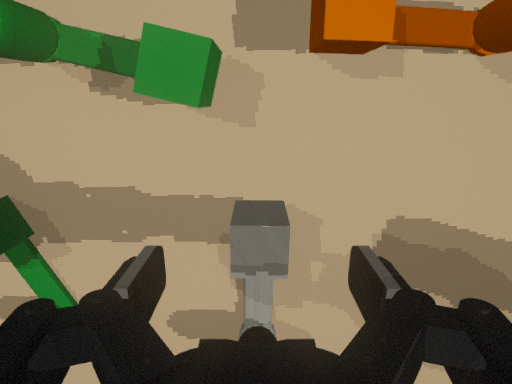

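The hub (260,250) sits between the open fingers and the arm points away from the camera side. I'll go down 24 mm and close.

Call:
step_arm(
  newtons=60,
  plan=[
    {"grip": 8.5,"tx": 0.05,"ty": -0.1,"tz": 1.6,"ax": 0,"ay": 0,"az": 0},
    {"grip": 8.5,"tx": 0,"ty": 0,"tz": 0.8,"ax": 0,"ay": 0,"az": 0},
    {"grip": 8.5,"tx": 0,"ty": 0,"tz": 0,"ax": 0,"ay": 0,"az": 0},
    {"grip": 8.5,"tx": 0,"ty": 0,"tz": 0,"ax": 0,"ay": 0,"az": 0},
  ],
)

```text
time: 4.52
tool_pos: [430.6, -292.7, 5.1]
tcp_rot: [180.0, -0.0, 173.9]
ft_force: [0.1, 0.4, -0.5]
finger_gap: 85.1
```

Call:
step_arm(
  newtons=60,
  plan=[
    {"grip": 2.0,"tx": 0,"ty": 0,"tz": 0,"ax": 0,"ay": 0,"az": 0},
    {"grip": 2.0,"tx": 0,"ty": 0,"tz": 0,"ax": 0,"ay": 0,"az": 0},
    {"grip": 2.0,"tx": 0,"ty": 0,"tz": 0,"ax": 0,"ay": 0,"az": 0},
    {"grip": 2.0,"tx": 0,"ty": 0,"tz": 0,"ax": 0,"ay": 0,"az": 0},
    {"grip": 2.0,"tx": 0,"ty": 0,"tz": 0,"ax": 0,"ay": 0,"az": 0},
    {"grip": 2.0,"tx": 0,"ty": 0,"tz": 0,"ax": 0,"ay": 0,"az": 0},
    {"grip": 2.0,"tx": 0,"ty": 0,"tz": 0,"ax": 0,"ay": 0,"az": 0},
    {"grip": 2.0,"tx": 0,"ty": 0,"tz": 0,"ax": 0,"ay": 0,"az": 0},
  ],
)

```text
time: 5.18
tool_pos: [431.0, -292.9, 5.3]
tcp_rot: [-180.0, 0.0, 173.9]
ft_force: [-0.5, 2.0, 6.0]
finger_gap: 27.2
```

```bash
python3 - <<'E'
from h import *
s=sense();print(s['time'],s['tool_pos'],s['tcp_rot'],s['ft_force'],s['wrist_torque'],s['finger_gap'])
im=snapshot('wrist');cv2.imwrite('pics/w4.png',im[:,:,::-1])
s=sense();print(s['time'],s['tool_pos'],s['tcp_rot'],s['ft_force'],s['wrist_torque'],s['finger_gap'])
E
```

```text
5.1833 [ 431.01798339 -292.94200989    5.28402043] [-1.79981617e+02  3.35017408e-02  1.73892379e+02] [-0.52312583  2.02299645  6.00088069] [0.22248332 0.18102286 0.02712304] 27.153722285559105
5.2333 [ 431.01402107 -292.95877149    5.27434892] [-1.79981316e+02  3.46393931e-02  1.73889099e+02] [-0.92957073  1.28808858  6.01561749] [0.20169157 0.12894612 0.03228539] 26.922663898891948
```

View pics/w4.png

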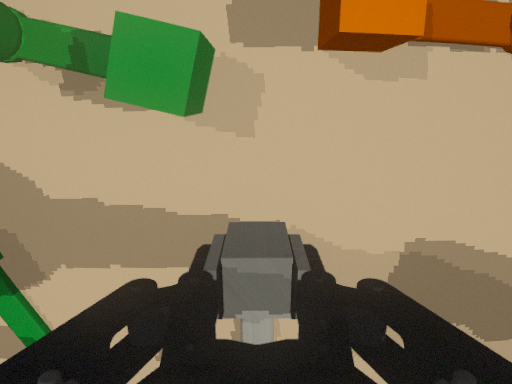

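```bash
python3 - <<'E'
from h import *
im=cv2.imread('pics/w4.png');crop(im[:,:,::-1],195,210,320,345,5,'pics/w4c.png')
E
```

```text
(no output)
```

View pics/w4c.png

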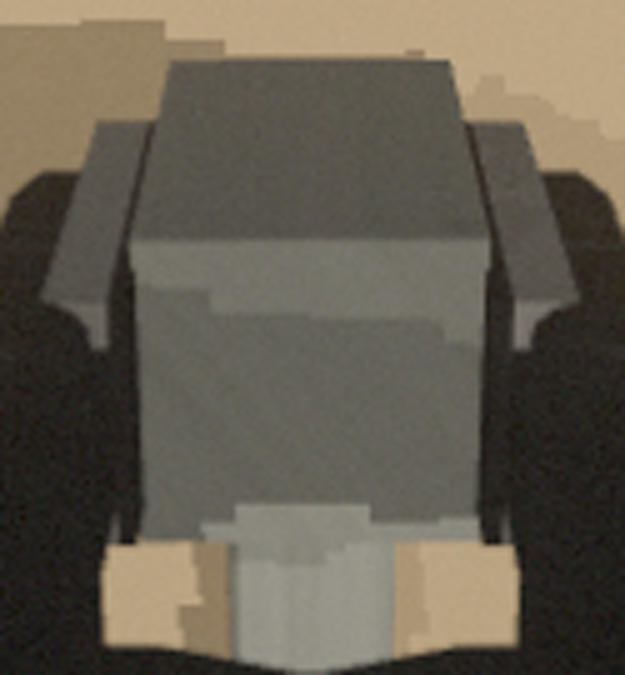

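```bash
python3 - <<'E'
from h import *
T=np.eye(4);T[:3,:3]=R.from_euler('xyz',[-179.98,0.03,173.89],degrees=True).as_matrix();T[:3,3]=[431.0,-292.95,5.3]
c=cam('wrist',T);Ti=np.linalg.inv(T)
P={k:onz(c,p,z) for k,(p,z) in dict(nl=((221,258),38),nr=((293,258),38),fl=((223,317.5),38),fr=((291,317.5),38),bl=((195+168/5,210+61/5),0),br=((195+450/5,210+61/5),0)).items()}
for k,v in P.items(): print(k,v.round(1),(Ti@np.r_[v,1])[:3].round(1))
E
```

```text
nl [ 416.5 -305.3   38. ] [ 13.1 -13.8 -32.7]
nr [ 419.4 -278.    38. ] [ 13.1  13.6 -32.7]
fl [ 443.5 -308.3   38. ] [-14.1 -14.  -32.7]
fr [ 446.5 -280.7   38. ] [-14.1  13.8 -32.7]
bl [ 416.8 -305.6    0. ] [ 12.8 -14.1   5.3]
br [ 419.8 -277.8    0. ] [12.8 13.8  5.3]
```

Call:
step_arm(
  plan=[
    {"grip": 2.0,"tx": 0,"ty": 0,"tz": -2.0,"ax": 0,"ay": 0,"az": 0},
    {"grip": 2.0,"tx": 0,"ty": 0,"tz": -3.5,"ax": 0,"ay": 0,"az": 0},
    {"grip": 2.0,"tx": 0,"ty": 0,"tz": -3.5,"ax": 0,"ay": 0,"az": 0},
    {"grip": 2.0,"tx": 0,"ty": 0,"tz": -3.9,"ax": 0,"ay": 0,"az": 0},
    {"grip": 2.0,"tx": 0,"ty": 0,"tz": -4.0,"ax": 0,"ay": 0,"az": 0},
    {"grip": 2.0,"tx": 0,"ty": 0,"tz": -4.0,"ax": 0,"ay": 0,"az": 0},
    {"grip": 2.0,"tx": 0,"ty": 0,"tz": -4.0,"ax": 0,"ay": 0,"az": 0},
    {"grip": 2.0,"tx": 0,"ty": 0,"tz": -3.9,"ax": 0,"ay": 0,"az": 0},
  ],
)

```text
time: 5.9
tool_pos: [430.1, -292.3, 294.0]
tcp_rot: [180.0, -0.1, 173.9]
ft_force: [0.8, 0.4, -3.0]
finger_gap: 27.3
```

Call:
step_arm(
  plan=[
    {"grip": 2.0,"tx": -0.53,"ty": 3.44,"tz": 0,"ax": 0,"ay": 0,"az": 0},
    {"grip": 2.0,"tx": -0.53,"ty": 3.44,"tz": 0,"ax": 0,"ay": 0,"az": 0},
    {"grip": 2.0,"tx": -0.53,"ty": 3.44,"tz": 0,"ax": 0,"ay": 0,"az": 0},
    {"grip": 2.0,"tx": -0.53,"ty": 3.44,"tz": 0,"ax": 0,"ay": 0,"az": 0},
    {"grip": 2.0,"tx": -0.53,"ty": 3.44,"tz": 0,"ax": 0,"ay": 0,"az": 0},
    {"grip": 2.0,"tx": -0.53,"ty": 3.44,"tz": 0,"ax": 0,"ay": 0,"az": 0},
    {"grip": 2.0,"tx": -0.53,"ty": 3.44,"tz": 0,"ax": 0,"ay": 0,"az": 0},
    {"grip": 2.0,"tx": -0.53,"ty": 3.44,"tz": 0,"ax": 0,"ay": 0,"az": 0},
  ],
)

```text
time: 6.57
tool_pos: [501.8, -21.9, 291.9]
tcp_rot: [-180.0, -0.1, 173.9]
ft_force: [0.2, -0.6, -3.8]
finger_gap: 27.5
```

Call:
step_arm(
  plan=[
    {"grip": 2.0,"tx": -0.53,"ty": 3.44,"tz": 0,"ax": 0,"ay": 0,"az": 0},
    {"grip": 2.0,"tx": -0.53,"ty": 3.44,"tz": 0,"ax": 0,"ay": 0,"az": 0},
    {"grip": 2.0,"tx": -0.53,"ty": 3.44,"tz": 0,"ax": 0,"ay": 0,"az": 0},
    {"grip": 2.0,"tx": 0,"ty": 0,"tz": 0,"ax": 0,"ay": 0,"az": 5},
    {"grip": 2.0,"tx": 0,"ty": 0,"tz": 0,"ax": 0,"ay": 0,"az": 6},
    {"grip": 2.0,"tx": 0,"ty": 0,"tz": 0,"ax": 0,"ay": 0,"az": 6},
    {"grip": 2.0,"tx": 0,"ty": 0,"tz": 0,"ax": 0,"ay": 0,"az": 0},
    {"grip": 2.0,"tx": 0,"ty": 0,"tz": 0,"ax": 0,"ay": 0,"az": 0},
  ],
)

```text
time: 7.23
tool_pos: [528.6, 77.3, 291.9]
tcp_rot: [-180.0, -0.1, 157.1]
ft_force: [0.2, 0.3, -3.0]
finger_gap: 27.4
```

```bash
python3 - <<'E'
from h import *
s=sense();print(s['time'],s['tool_pos'],s['tcp_rot'],s['joint_pos'],s['ft_force'],s['wrist_torque'],s['finger_gap'])
T=toolT();np.save('T5.npy',T);im=snapshot('wrist');cv2.imwrite('pics/w5.png',im[:,:,::-1])
s=sense();print(s['time'],s['tool_pos'],s['tcp_rot'])
E
```

```text
7.2333 [528.56448525  77.29334792 291.88576101] [-1.79958830e+02 -8.12685576e-02  1.57077163e+02] [ 2.82070880e+00 -3.68380175e+00  9.03951523e+01 -1.78822115e-03
  9.33797338e+01 -6.42565870e+01] [ 0.16222806  0.28993376 -2.98697424] [0.01201579 0.05007942 0.0636479 ] 27.37581361138852
7.2833 [528.63469587  77.17033678 292.10488046] [-1.79971020e+02 -6.38255732e-02  1.57090695e+02]
```

View pics/w5.png

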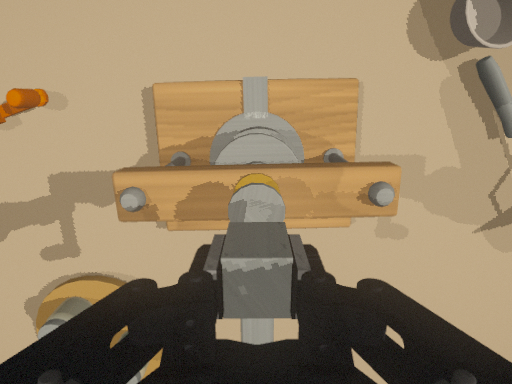

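The crank hasn't slipped in the jaws: the hub is at the same pixels as before. I'll lower to just above the head.

Call:
step_arm(
  plan=[
    {"grip": 2.0,"tx": -0.1,"ty": 0,"tz": 1.0,"ax": 0,"ay": 0,"az": 0},
    {"grip": 2.0,"tx": 0,"ty": 0,"tz": 1.0,"ax": 0,"ay": 0,"az": 0},
    {"grip": 2.0,"tx": 0,"ty": 0,"tz": 0.9,"ax": 0,"ay": 0,"az": 0},
    {"grip": 2.0,"tx": 0,"ty": 0,"tz": 0,"ax": 0,"ay": 0,"az": 0},
    {"grip": 2.0,"tx": 0,"ty": 0,"tz": 0,"ax": 0,"ay": 0,"az": 0},
  ],
)

```text
time: 7.7
tool_pos: [529.0, 76.7, 262.2]
tcp_rot: [-179.9, -0.1, 156.9]
ft_force: [0.0, 0.1, -2.6]
finger_gap: 27.3
```

```bash
python3 - <<'E'
from h import *
s=sense();print(s['time'],s['tool_pos'],s['tcp_rot'],s['ft_force'],s['wrist_torque'])
a=snapshot('scene')[130:215,225:325];b=snapshot('top')[150:250,180:290]
a=cv2.resize(a,None,fx=4,fy=4,interpolation=2);b=cv2.resize(b,None,fx=3.6,fy=3.6,interpolation=2)
o=np.zeros((360,800,3),np.uint8);o[:340,:400]=a;o[:360,400:796]=b;cv2.imwrite('pics/c6.png',o[:,:,::-1])
E
```

```text
7.7 [529.04035612  76.74047677 262.21776506] [-1.79931789e+02 -1.39584854e-01  1.56904040e+02] [ 0.04075366  0.05512011 -2.62449277] [-0.01015025  0.01997426 -0.01549832]
```

View pics/c6.png

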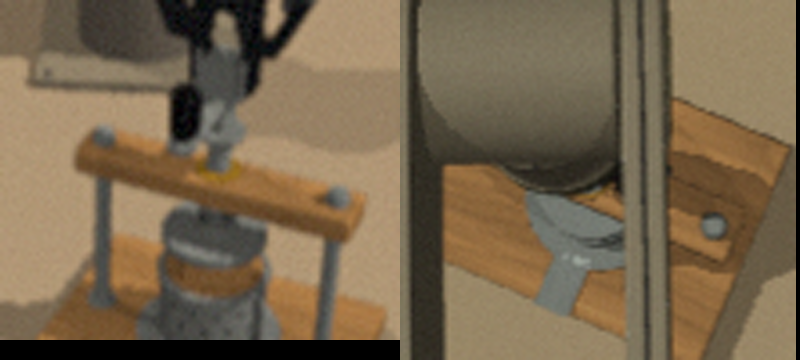

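Call:
step_arm(
  plan=[
    {"grip": 2.0,"tx": 0,"ty": 0,"tz": 0.2,"ax": 0,"ay": 0,"az": 0},
    {"grip": 2.0,"tx": 0,"ty": 0,"tz": 0.15,"ax": 0,"ay": 0,"az": 0},
    {"grip": 2.0,"tx": 0,"ty": 0,"tz": 0.1,"ax": 0,"ay": 0,"az": 0},
    {"grip": 2.0,"tx": 0,"ty": 0,"tz": 0,"ax": 0,"ay": 0,"az": 0},
  ],
)

```text
time: 8.13
tool_pos: [529.8, 76.9, 259.2]
tcp_rot: [-180.0, -0.0, 156.9]
ft_force: [-0.3, 0.0, -2.8]
finger_gap: 27.1
```

Call:
step_arm(
  plan=[
    {"grip": 2.0,"tx": 0,"ty": 0,"tz": 0.1,"ax": 0,"ay": 0,"az": 0},
    {"grip": 2.0,"tx": 0,"ty": 0,"tz": 0.1,"ax": 0,"ay": 0,"az": 0},
    {"grip": 2.0,"tx": 0,"ty": 0,"tz": 0,"ax": 0,"ay": 0,"az": 0},
  ],
)

```text
time: 8.38
tool_pos: [529.8, 76.9, 257.0]
tcp_rot: [-180.0, -0.0, 156.9]
ft_force: [-0.1, 0.9, -3.1]
finger_gap: 27.2
```

Call:
step_arm(
  plan=[
    {"grip": 2.0,"tx": 0,"ty": 0,"tz": 0.1,"ax": 0,"ay": 0,"az": 0},
    {"grip": 2.0,"tx": 0,"ty": 0,"tz": 0.1,"ax": 0,"ay": 0,"az": 0},
    {"grip": 2.0,"tx": 0,"ty": 0,"tz": 0,"ax": 0,"ay": 0,"az": 0},
  ],
)

```text
time: 8.63
tool_pos: [529.8, 76.9, 255.0]
tcp_rot: [-180.0, -0.0, 156.9]
ft_force: [0.2, 0.3, -3.3]
finger_gap: 27.4
```

Call:
step_arm(
  plan=[
    {"grip": 2.0,"tx": 0,"ty": 0,"tz": 0.1,"ax": 0,"ay": 0,"az": 0},
    {"grip": 2.0,"tx": 0,"ty": 0,"tz": 0,"ax": 0,"ay": 0,"az": 0},
  ],
)

```text
time: 8.8
tool_pos: [529.8, 76.8, 254.3]
tcp_rot: [-180.0, 0.0, 156.9]
ft_force: [-0.6, 0.1, -1.2]
finger_gap: 27.2
```

Call:
step_arm(
  plan=[
    {"grip": 2.0,"tx": 0,"ty": 0,"tz": 0.1,"ax": 0,"ay": 0,"az": 0},
    {"grip": 2.0,"tx": 0,"ty": 0,"tz": 0,"ax": 0,"ay": 0,"az": 0},
  ],
)

```text
time: 8.97
tool_pos: [529.9, 76.8, 253.7]
tcp_rot: [-180.0, 0.0, 156.9]
ft_force: [-2.8, -1.2, 1.7]
finger_gap: 27.3
```

Contact at TCP z about 254, with the underside near 249 as expected for the head's top. Now I'll turn clockwise under light pressure.

Call:
step_arm(
  plan=[
    {"grip": 2.0,"tx": 0,"ty": 0,"tz": 0.05,"ax": 0,"ay": 0,"az": 2},
    {"grip": 2.0,"tx": 0,"ty": 0,"tz": 0.05,"ax": 0,"ay": 0,"az": 2},
    {"grip": 2.0,"tx": 0,"ty": 0,"tz": 0,"ax": 0,"ay": 0,"az": 0},
  ],
)

```text
time: 9.22
tool_pos: [529.9, 76.8, 252.9]
tcp_rot: [180.0, 0.0, 152.8]
ft_force: [-2.6, -1.9, 2.6]
finger_gap: 27.0
```

Call:
step_arm(
  plan=[
    {"grip": 2.0,"tx": 0,"ty": 0,"tz": 0,"ax": 0,"ay": 0,"az": 2},
    {"grip": 2.0,"tx": 0,"ty": 0,"tz": 0,"ax": 0,"ay": 0,"az": 2},
    {"grip": 2.0,"tx": 0,"ty": 0,"tz": 0,"ax": 0,"ay": 0,"az": 0},
  ],
)

```text
time: 9.47
tool_pos: [529.9, 76.8, 252.3]
tcp_rot: [-180.0, 0.0, 148.9]
ft_force: [-2.0, -1.3, -2.3]
finger_gap: 27.1
```

Call:
step_arm(
  plan=[
    {"grip": 2.0,"tx": 0,"ty": 0,"tz": 0.1,"ax": 0,"ay": 0,"az": 1},
    {"grip": 2.0,"tx": 0,"ty": 0,"tz": 0.05,"ax": 0,"ay": 0,"az": 0},
    {"grip": 2.0,"tx": 0,"ty": 0,"tz": 0,"ax": 0,"ay": 0,"az": 0},
  ],
)

```text
time: 9.72
tool_pos: [529.7, 76.8, 250.2]
tcp_rot: [-180.0, -0.0, 147.9]
ft_force: [-1.2, -0.3, -1.9]
finger_gap: 27.1
```

```bash
python3 - <<'E'
from h import *
s=sense();print(s['time'],s['tool_pos'],s['tcp_rot'],s['ft_force'],s['wrist_torque'])
E
```

```text
9.7167 [529.65075452  76.83752644 250.22883116] [-1.79970679e+02 -3.46135532e-02  1.47937485e+02] [-1.1500915  -0.26616635 -1.86006175] [-0.21083465  0.24687459 -0.08049295]
```

It's going in: 4 mm below first contact with little force. Continuing gently.

Call:
step_arm(
  plan=[
    {"grip": 2.0,"tx": 0.03,"ty": -0.01,"tz": 0.15,"ax": 0,"ay": 0,"az": 0},
    {"grip": 2.0,"tx": 0,"ty": 0,"tz": 0.15,"ax": 0,"ay": 0,"az": 0},
    {"grip": 2.0,"tx": 0,"ty": 0,"tz": 0,"ax": 0,"ay": 0,"az": 0},
  ],
)

```text
time: 9.97
tool_pos: [529.5, 76.9, 247.3]
tcp_rot: [-180.0, -0.0, 147.9]
ft_force: [-0.3, -1.0, -3.4]
finger_gap: 27.1
```

Call:
step_arm(
  plan=[
    {"grip": 2.0,"tx": 0,"ty": 0,"tz": 0.15,"ax": 0,"ay": 0,"az": 0},
    {"grip": 2.0,"tx": 0,"ty": 0,"tz": 0.15,"ax": 0,"ay": 0,"az": 0},
    {"grip": 2.0,"tx": 0,"ty": 0,"tz": 0,"ax": 0,"ay": 0,"az": 0},
  ],
)

```text
time: 10.22
tool_pos: [529.5, 76.9, 244.4]
tcp_rot: [-180.0, -0.0, 147.9]
ft_force: [0.0, -2.5, -3.2]
finger_gap: 27.2
```

```bash
python3 - <<'E'
from h import *
s=sense();print(s['time'],s['tool_pos'],s['tcp_rot'],s['ft_force'],s['wrist_torque'])
E
```

```text
10.2167 [529.49357279  76.86415955 244.40523095] [-1.79984333e+02 -1.09918779e-02  1.47885801e+02] [ 0.00471728 -2.46480754 -3.20312026] [-0.37111659  0.06463581 -0.04352029]
```

Call:
step_arm(
  plan=[
    {"grip": 2.0,"tx": -0.02,"ty": -0.03,"tz": 0.2,"ax": 0,"ay": 0,"az": 0},
    {"grip": 2.0,"tx": 0,"ty": 0,"tz": 0.2,"ax": 0,"ay": 0,"az": 0},
    {"grip": 2.0,"tx": 0,"ty": 0,"tz": 0,"ax": 0,"ay": 0,"az": 0},
  ],
)

```text
time: 10.47
tool_pos: [529.4, 76.8, 240.2]
tcp_rot: [-180.0, -0.0, 147.9]
ft_force: [0.4, -0.8, -3.2]
finger_gap: 27.2
```

Call:
step_arm(
  plan=[
    {"grip": 2.0,"tx": 0,"ty": 0,"tz": 0.2,"ax": 0,"ay": 0,"az": 0},
    {"grip": 2.0,"tx": 0,"ty": 0,"tz": 0.1,"ax": 0,"ay": 0,"az": 0},
    {"grip": 2.0,"tx": 0,"ty": 0,"tz": 0,"ax": 0,"ay": 0,"az": 0},
  ],
)

```text
time: 10.72
tool_pos: [529.5, 76.7, 237.3]
tcp_rot: [-180.0, -0.0, 147.9]
ft_force: [-1.1, -0.6, -2.8]
finger_gap: 27.2
```

Call:
step_arm(
  plan=[
    {"grip": 2.0,"tx": 0,"ty": 0,"tz": 0.1,"ax": 0,"ay": 0,"az": 0},
    {"grip": 2.0,"tx": 0,"ty": 0,"tz": 0,"ax": 0,"ay": 0,"az": 0},
  ],
)

```text
time: 10.88
tool_pos: [529.6, 76.7, 236.6]
tcp_rot: [180.0, -0.0, 147.9]
ft_force: [0.2, -0.2, -2.5]
finger_gap: 26.8
```

Call:
step_arm(
  plan=[
    {"grip": 2.0,"tx": 0,"ty": 0,"tz": 0.1,"ax": 0,"ay": 0,"az": 0},
    {"grip": 2.0,"tx": 0,"ty": 0,"tz": 0,"ax": 0,"ay": 0,"az": 0},
  ],
)

```text
time: 11.05
tool_pos: [529.6, 76.7, 235.7]
tcp_rot: [180.0, -0.0, 147.9]
ft_force: [0.2, 0.4, -3.3]
finger_gap: 26.9
```

Call:
step_arm(
  plan=[
    {"grip": 2.0,"tx": 0,"ty": 0,"tz": 0.05,"ax": 0,"ay": 0,"az": 0},
    {"grip": 2.0,"tx": 0,"ty": 0,"tz": 0,"ax": 0,"ay": 0,"az": 0},
  ],
)

```text
time: 11.22
tool_pos: [529.6, 76.7, 235.5]
tcp_rot: [180.0, 0.0, 147.9]
ft_force: [-1.4, 0.5, -0.4]
finger_gap: 27.3
```

Call:
step_arm(
  plan=[
    {"grip": 2.0,"tx": 0,"ty": 0,"tz": 0.1,"ax": 0,"ay": 0,"az": 0},
    {"grip": 2.0,"tx": 0,"ty": 0,"tz": 0,"ax": 0,"ay": 0,"az": 0},
    {"grip": 2.0,"tx": 0,"ty": 0,"tz": 0,"ax": 0,"ay": 0,"az": 0},
  ],
)

```text
time: 11.47
tool_pos: [529.6, 76.7, 235.5]
tcp_rot: [180.0, 0.0, 147.9]
ft_force: [-4.7, 0.7, 6.1]
finger_gap: 27.5
```

```bash
python3 - <<'E'
from h import *
s=sense();print(s['time'],s['tool_pos'],s['tcp_rot'],s['ft_force'],s['wrist_torque'])
T=toolT();np.save('T7.npy',T);im=snapshot('wrist');cv2.imwrite('pics/w7.png',im[:,:,::-1])
a=snapshot('scene')[130:215,225:325]
a=cv2.resize(a,None,fx=6,fy=6,interpolation=2);cv2.imwrite('pics/c7.png',a[:,:,::-1])
E
```

```text
11.4667 [529.64915974  76.6931717  235.51521818] [1.79969260e+02 3.86085389e-02 1.47895676e+02] [-4.72230661  0.68309424  6.10553397] [ 0.00740046  0.9414862  -0.01141847]
```

View pics/w7.png

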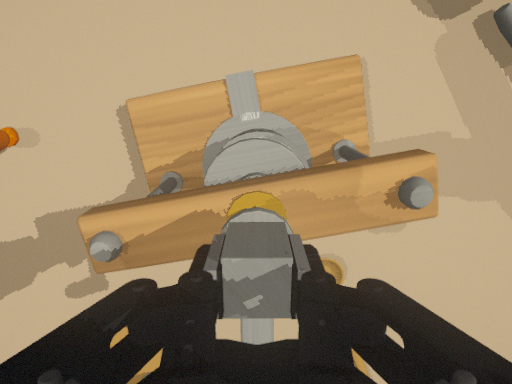

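View pics/c7.png

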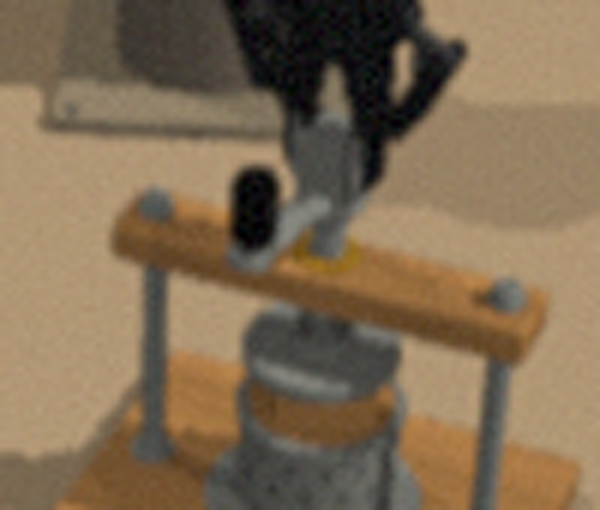

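The crank is fully home. It met a rigid stop at TCP z 235.5, about 19–20 mm below the head's top, which puts the seat at about 230.2. The gap to the block should then be about 11.2 mm, or about 1.87 turns, and one more makes about 2.87 turns. I'll release the hub and regrip at the knob.

Call:
step_arm(
  plan=[
    {"grip": 2.0,"tx": 0,"ty": 0,"tz": -0.1,"ax": 0,"ay": 0,"az": 0},
    {"grip": 8.5,"tx": 0,"ty": 0,"tz": 0,"ax": 0,"ay": 0,"az": 0},
    {"grip": 8.5,"tx": 0,"ty": 0,"tz": 0,"ax": 0,"ay": 0,"az": 0},
    {"grip": 8.5,"tx": 0,"ty": 0,"tz": 0,"ax": 0,"ay": 0,"az": 0},
    {"grip": 8.5,"tx": 0,"ty": 0,"tz": 0,"ax": 0,"ay": 0,"az": 0},
    {"grip": 8.5,"tx": 0,"ty": 0,"tz": 0,"ax": 0,"ay": 0,"az": 0},
  ],
)

```text
time: 12.07
tool_pos: [529.7, 76.6, 235.3]
tcp_rot: [180.0, 0.0, 147.9]
ft_force: [0.4, 0.2, 0.6]
finger_gap: 84.6
```

Call:
step_arm(
  plan=[
    {"grip": 8.5,"tx": 0,"ty": 0,"tz": -2.5,"ax": 0,"ay": 0,"az": 0},
    {"grip": 8.5,"tx": 0,"ty": 0,"tz": -3,"ax": 0,"ay": 0,"az": 0},
    {"grip": 8.5,"tx": 0,"ty": 0,"tz": -2.5,"ax": 0,"ay": 0,"az": 0},
    {"grip": 8.5,"tx": -2.5,"ty": 0,"tz": 0,"ax": 0,"ay": 0,"az": 0},
    {"grip": 8.5,"tx": -2.58,"ty": 0,"tz": 0,"ax": 0,"ay": 0,"az": 0},
    {"grip": 8.5,"tx": -2.5,"ty": 0,"tz": 0,"ax": 0,"ay": 0,"az": 0},
    {"grip": 8.5,"tx": 0,"ty": 0,"tz": 0,"ax": 0,"ay": 0,"az": 0},
    {"grip": 8.5,"tx": 0,"ty": 0,"tz": 0,"ax": 0,"ay": 0,"az": 0},
  ],
)

```text
time: 12.73
tool_pos: [594.2, 35.6, 314.4]
tcp_rot: [-180.0, -0.1, 147.8]
ft_force: [0.4, -0.1, 0.3]
finger_gap: 84.8
```

```bash
python3 - <<'E'
from h import *
s=sense();print(s['time'],s['tool_pos'],s['tcp_rot'],s['ft_force'])
T=toolT();np.save('T8.npy',T);im=snapshot('wrist');cv2.imwrite('pics/w8.png',im[:,:,::-1])
c=cam('wrist',T);a=np.radians(-32);print(proj(c,[[530.3+75*np.cos(a),76.4+75*np.sin(a),281],[530.3,76.4,268]]))
E
```

```text
12.7333 [594.21456267  35.55010934 314.38899448] [-1.79958253e+02 -7.00236358e-02  1.47808805e+02] [ 0.44185502 -0.13795851  0.29213287]
[[257.66297181 223.61712447]
 [257.17309032  91.72322498]]
```

View pics/w8.png

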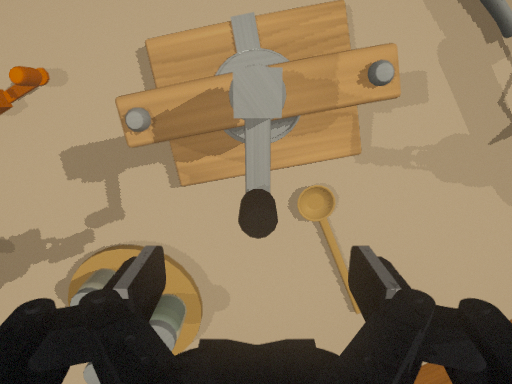

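The knob is near (258,215) and the hub near (257,92), as predicted. Descending over the knob.

Call:
step_arm(
  newtons=30,
  plan=[
    {"grip": 8.5,"tx": 0.08,"ty": 0.05,"tz": 2.5,"ax": 0,"ay": 0,"az": 0},
    {"grip": 8.5,"tx": 0,"ty": 0,"tz": 2.5,"ax": 0,"ay": 0,"az": 0},
    {"grip": 8.5,"tx": 0,"ty": 0,"tz": 1.5,"ax": 0,"ay": 0,"az": 0},
    {"grip": 8.5,"tx": 0,"ty": 0,"tz": 0.4,"ax": 0,"ay": 0,"az": 0},
    {"grip": 8.5,"tx": 0,"ty": 0,"tz": 0,"ax": 0,"ay": 0,"az": 0},
    {"grip": 8.5,"tx": 0,"ty": 0,"tz": 0,"ax": 0,"ay": 0,"az": 0},
  ],
)

```text
time: 13.28
tool_pos: [593.4, 37.5, 247.5]
tcp_rot: [180.0, 0.1, 147.9]
ft_force: [-0.1, 0.2, 0.3]
finger_gap: 85.0
```

Call:
step_arm(
  newtons=30,
  plan=[
    {"grip": 2.0,"tx": 0,"ty": 0,"tz": 0,"ax": 0,"ay": 0,"az": 0},
    {"grip": 2.0,"tx": 0,"ty": 0,"tz": 0,"ax": 0,"ay": 0,"az": 0},
    {"grip": 2.0,"tx": 0,"ty": 0,"tz": 0,"ax": 0,"ay": 0,"az": 0},
    {"grip": 2.0,"tx": 0,"ty": 0,"tz": 0,"ax": 0,"ay": 0,"az": 0},
    {"grip": 2.0,"tx": 0,"ty": 0,"tz": 0,"ax": 0,"ay": 0,"az": 0},
    {"grip": 2.0,"tx": 0,"ty": 0,"tz": 0,"ax": 0,"ay": 0,"az": 0},
    {"grip": 2.0,"tx": 0,"ty": 0,"tz": 0,"ax": 0,"ay": 0,"az": 0},
  ],
)

```text
time: 13.87
tool_pos: [593.6, 37.1, 246.7]
tcp_rot: [180.0, 0.0, 147.9]
ft_force: [1.0, 0.2, 1.4]
finger_gap: 24.2
```

```bash
python3 - <<'E'
from h import *
s=sense();print(s['time'],s['tool_pos'],s['tcp_rot'],s['ft_force'],s['wrist_torque'],s['finger_gap'],s['joint_pos'])
im=snapshot('wrist');cv2.imwrite('pics/w9.png',im[:,:,::-1])
E
```

```text
13.8667 [593.61243002  37.06916656 246.67544887] [1.79982235e+02 3.79732993e-02 1.47881527e+02] [0.99804042 0.24257201 1.43364248] [-0.02649243 -0.0038413  -0.00458972] 24.2098422835626 [-1.36250346e+00  6.27668367e+00  8.49582008e+01 -4.15359372e-03
  8.87233984e+01 -5.92439454e+01]
```

View pics/w9.png

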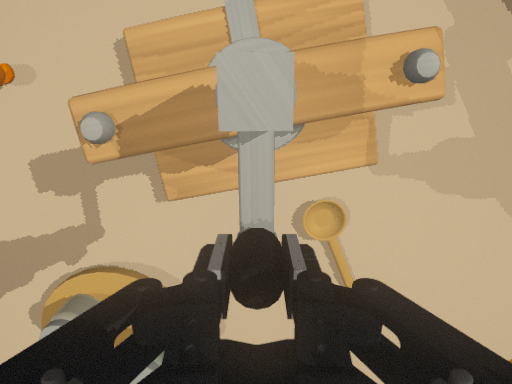

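Firm on the knob. Now I'll wind clockwise in 15° chords, sinking 0.25 mm per row, starting with three rows to check the feel.

Call:
step_arm(
  plan=[
    {"grip": 2.0,"tx": 0.26,"ty": -1.94,"tz": 0.02,"ax": 0,"ay": 0,"az": 0},
    {"grip": 2.0,"tx": 0.75,"ty": -1.81,"tz": 0.03,"ax": 0,"ay": 0,"az": 0},
    {"grip": 2.0,"tx": 1.19,"ty": -1.55,"tz": 0.02,"ax": 0,"ay": 0,"az": 0},
  ],
)

```text
time: 14.17
tool_pos: [547.5, 3.5, 246.2]
tcp_rot: [179.9, 0.1, 147.9]
ft_force: [3.3, 6.0, 1.4]
finger_gap: 24.1
```

```bash
python3 - <<'E'
from h import *
s=sense();print(s['time'],s['tool_pos'],s['tcp_rot'],s['ft_force'],s['wrist_torque'],s['finger_gap'])
d=s['tool_pos'][:2]-[530.3,76.4];print(np.hypot(*d),np.degrees(np.arctan2(d[1],d[0])))
E
```

```text
14.1667 [547.51242369   3.47655862 246.23518656] [1.79886076e+02 1.48109472e-01 1.47891749e+02] [3.30545404 5.96045534 1.43306537] [ 1.19664124 -0.68231558  0.01574467] 24.113494051680426
74.9272702877452 -76.71930940257879
```

Call:
step_arm(
  plan=[
    {"grip": 2.0,"tx": 1.55,"ty": -1.19,"tz": 0.03,"ax": 0,"ay": 0,"az": 0},
    {"grip": 2.0,"tx": 1.81,"ty": -0.75,"tz": 0.02,"ax": 0,"ay": 0,"az": 0},
    {"grip": 2.0,"tx": 1.94,"ty": -0.26,"tz": 0.03,"ax": 0,"ay": 0,"az": 0},
    {"grip": 2.0,"tx": 1.94,"ty": 0.26,"tz": 0.02,"ax": 0,"ay": 0,"az": 0},
    {"grip": 2.0,"tx": 1.81,"ty": 0.75,"tz": 0.03,"ax": 0,"ay": 0,"az": 0},
    {"grip": 2.0,"tx": 1.55,"ty": 1.19,"tz": 0.02,"ax": 0,"ay": 0,"az": 0},
    {"grip": 2.0,"tx": 1.19,"ty": 1.55,"tz": 0.03,"ax": 0,"ay": 0,"az": 0},
    {"grip": 2.0,"tx": 0.75,"ty": 1.81,"tz": 0.02,"ax": 0,"ay": 0,"az": 0},
  ],
)

```text
time: 14.83
tool_pos: [457.7, 98.8, 244.1]
tcp_rot: [-179.9, 0.1, 147.8]
ft_force: [6.5, -7.2, -0.2]
finger_gap: 24.0
```

Call:
step_arm(
  plan=[
    {"grip": 2.0,"tx": 0.26,"ty": 1.94,"tz": 0.03,"ax": 0,"ay": 0,"az": 0},
    {"grip": 2.0,"tx": -0.26,"ty": 1.94,"tz": 0.02,"ax": 0,"ay": 0,"az": 0},
    {"grip": 2.0,"tx": -0.75,"ty": 1.81,"tz": 0.03,"ax": 0,"ay": 0,"az": 0},
    {"grip": 2.0,"tx": -1.19,"ty": 1.55,"tz": 0.02,"ax": 0,"ay": 0,"az": 0},
    {"grip": 2.0,"tx": -1.55,"ty": 1.19,"tz": 0.03,"ax": 0,"ay": 0,"az": 0},
    {"grip": 2.0,"tx": -1.81,"ty": 0.75,"tz": 0.02,"ax": 0,"ay": 0,"az": 0},
    {"grip": 2.0,"tx": -1.94,"ty": 0.26,"tz": 0.03,"ax": 0,"ay": 0,"az": 0},
    {"grip": 2.0,"tx": -1.94,"ty": -0.26,"tz": 0.02,"ax": 0,"ay": 0,"az": 0},
  ],
)

```text
time: 15.5
tool_pos: [584.6, 128.3, 241.8]
tcp_rot: [-179.9, -0.1, 148.0]
ft_force: [-11.3, -3.5, 5.4]
finger_gap: 24.5
```

Call:
step_arm(
  plan=[
    {"grip": 2.0,"tx": -1.81,"ty": -0.75,"tz": 0.03,"ax": 0,"ay": 0,"az": 0},
    {"grip": 2.0,"tx": -1.55,"ty": -1.19,"tz": 0.02,"ax": 0,"ay": 0,"az": 0},
    {"grip": 2.0,"tx": -1.19,"ty": -1.55,"tz": 0.03,"ax": 0,"ay": 0,"az": 0},
    {"grip": 2.0,"tx": -0.75,"ty": -1.81,"tz": 0.02,"ax": 0,"ay": 0,"az": 0},
    {"grip": 2.0,"tx": -0.26,"ty": -1.94,"tz": 0.03,"ax": 0,"ay": 0,"az": 0},
    {"grip": 2.0,"tx": 0,"ty": 0,"tz": 0,"ax": 0,"ay": 0,"az": 0},
  ],
)

```text
time: 16.0
tool_pos: [592.6, 35.4, 240.6]
tcp_rot: [180.0, -0.1, 147.8]
ft_force: [-1.7, 0.5, 3.2]
finger_gap: 24.1
```

```bash
cat > st.py <<'E'
from h import *
import sys
s=sense();print(s['time'],s['tool_pos'],s['tcp_rot'],s['ft_force'],s['wrist_torque'],s['finger_gap'])
d=s['tool_pos'][:2]-[530.3,76.4];print(np.hypot(*d),np.degrees(np.arctan2(d[1],d[0])))
if len(sys.argv)>1:
    im=snapshot('wrist');cv2.imwrite(f'pics/w{sys.argv[1]}.png',im[:,:,::-1])
    a=snapshot('scene')[130:245,225:325]
    a=cv2.resize(a,None,fx=5,fy=5,interpolation=2);cv2.imwrite(f'pics/c{sys.argv[1]}.png',a[:,:,::-1])
E
python3 st.py 10
```

```text
16.0 [592.59280877  35.36500983 240.55074539] [ 1.79999241e+02 -5.16706660e-02  1.47801756e+02] [-1.72199309  0.51868427  3.20676533] [0.07321486 0.36229196 0.07448018] 24.073241498446468
74.59399736510545 -33.3746391104212
```

View pics/w10.png

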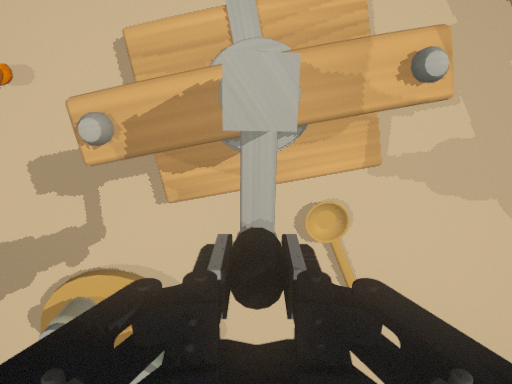

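View pics/c10.png

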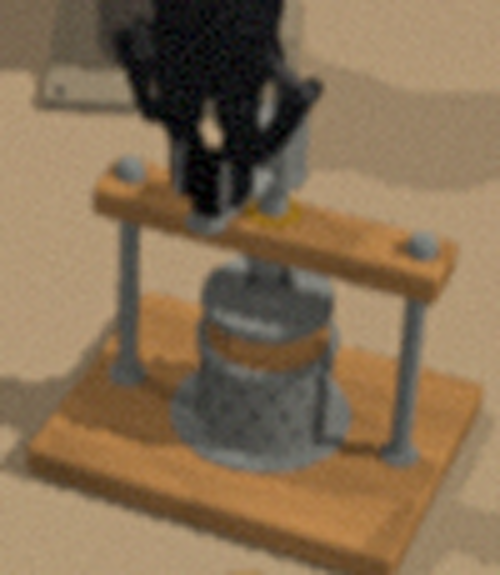

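One turn is done, with forces under 14 N, and the plate is visibly closer. Second turn.

Call:
step_arm(
  plan=[
    {"grip": 2.0,"tx": 0.26,"ty": -1.94,"tz": 0.02,"ax": 0,"ay": 0,"az": 0},
    {"grip": 2.0,"tx": 0.75,"ty": -1.81,"tz": 0.03,"ax": 0,"ay": 0,"az": 0},
    {"grip": 2.0,"tx": 1.19,"ty": -1.55,"tz": 0.02,"ax": 0,"ay": 0,"az": 0},
    {"grip": 2.0,"tx": 1.55,"ty": -1.19,"tz": 0.03,"ax": 0,"ay": 0,"az": 0},
    {"grip": 2.0,"tx": 1.81,"ty": -0.75,"tz": 0.02,"ax": 0,"ay": 0,"az": 0},
    {"grip": 2.0,"tx": 1.94,"ty": -0.26,"tz": 0.03,"ax": 0,"ay": 0,"az": 0},
    {"grip": 2.0,"tx": 1.94,"ty": 0.26,"tz": 0.02,"ax": 0,"ay": 0,"az": 0},
    {"grip": 2.0,"tx": 1.81,"ty": 0.75,"tz": 0.03,"ax": 0,"ay": 0,"az": 0},
  ],
)

```text
time: 16.77
tool_pos: [463.3, 41.2, 238.8]
tcp_rot: [-179.9, 0.2, 147.8]
ft_force: [6.2, -2.0, 0.2]
finger_gap: 24.1
```

Call:
step_arm(
  plan=[
    {"grip": 2.0,"tx": 1.55,"ty": 1.19,"tz": 0.02,"ax": 0,"ay": 0,"az": 0},
    {"grip": 2.0,"tx": 1.19,"ty": 1.55,"tz": 0.03,"ax": 0,"ay": 0,"az": 0},
    {"grip": 2.0,"tx": 0.75,"ty": 1.81,"tz": 0.02,"ax": 0,"ay": 0,"az": 0},
    {"grip": 2.0,"tx": 0.26,"ty": 1.94,"tz": 0.03,"ax": 0,"ay": 0,"az": 0},
    {"grip": 2.0,"tx": -0.26,"ty": 1.94,"tz": 0.02,"ax": 0,"ay": 0,"az": 0},
    {"grip": 2.0,"tx": -0.75,"ty": 1.81,"tz": 0.03,"ax": 0,"ay": 0,"az": 0},
    {"grip": 2.0,"tx": -1.19,"ty": 1.55,"tz": 0.02,"ax": 0,"ay": 0,"az": 0},
    {"grip": 2.0,"tx": -1.55,"ty": 1.19,"tz": 0.03,"ax": 0,"ay": 0,"az": 0},
  ],
)

```text
time: 17.43
tool_pos: [532.7, 152.1, 236.3]
tcp_rot: [-179.8, 0.0, 148.0]
ft_force: [-5.9, -13.5, 5.3]
finger_gap: 24.1
```

Call:
step_arm(
  plan=[
    {"grip": 2.0,"tx": -1.81,"ty": 0.75,"tz": 0.02,"ax": 0,"ay": 0,"az": 0},
    {"grip": 2.0,"tx": -1.94,"ty": 0.26,"tz": 0.03,"ax": 0,"ay": 0,"az": 0},
    {"grip": 2.0,"tx": -1.94,"ty": -0.26,"tz": 0.02,"ax": 0,"ay": 0,"az": 0},
    {"grip": 2.0,"tx": -1.81,"ty": -0.75,"tz": 0.03,"ax": 0,"ay": 0,"az": 0},
    {"grip": 2.0,"tx": -1.55,"ty": -1.19,"tz": 0.02,"ax": 0,"ay": 0,"az": 0},
    {"grip": 2.0,"tx": -1.19,"ty": -1.55,"tz": 0.03,"ax": 0,"ay": 0,"az": 0},
    {"grip": 2.0,"tx": -0.75,"ty": -1.81,"tz": 0.02,"ax": 0,"ay": 0,"az": 0},
    {"grip": 2.0,"tx": -0.26,"ty": -1.94,"tz": 0.03,"ax": 0,"ay": 0,"az": 0},
  ],
)

```text
time: 18.1
tool_pos: [594.5, 38.1, 234.7]
tcp_rot: [179.9, 0.0, 148.0]
ft_force: [-2.6, 7.8, 2.6]
finger_gap: 24.1
```

Call:
step_arm(
  plan=[
    {"grip": 2.0,"tx": 0,"ty": 0,"tz": 0,"ax": 0,"ay": 0,"az": 0},
  ],
)

```text
time: 18.18
tool_pos: [593.1, 36.0, 234.5]
tcp_rot: [180.0, -0.0, 147.8]
ft_force: [0.1, -0.5, 2.9]
finger_gap: 24.2
```

```bash
python3 st.py 11
```

```text
18.1833 [593.0766006   36.03168794 234.54241743] [ 1.79992919e+02 -4.30526165e-03  1.47841671e+02] [ 0.06291619 -0.45344912  2.87429357] [0.06302618 0.21581953 0.02391928] 24.16124279356309
74.63579705342548 -32.74292744792444
```

View pics/c11.png

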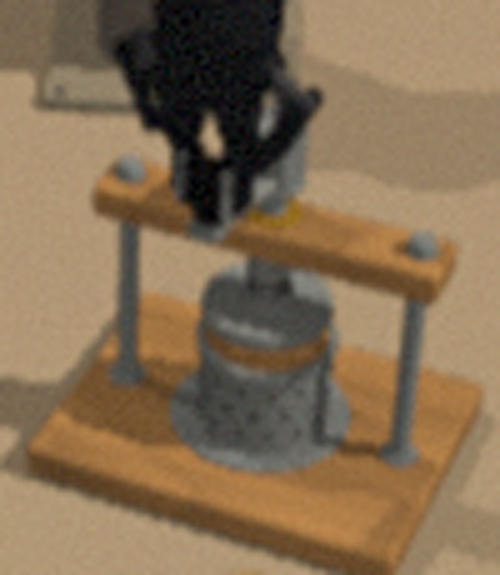

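View pics/w11.png

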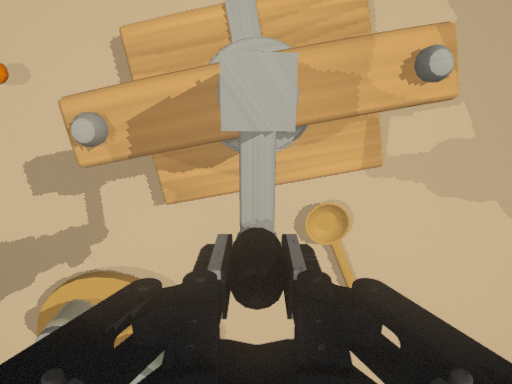

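The plate now looks close to the block. I'll measure how far the plate's image sank per turn as a check on the contact point.

```bash
python3 - <<'E'
from h import *
imgs={}
imgs['0']=cv2.imread('pics/scene0.png')[:,:,::-1]
for k in ('7','10','11'):
    a=cv2.imread(f'pics/c{k}.png')[:,:,::-1]; f=6 if k=='7' else 5
    h,w=a.shape[0]//f,a.shape[1]//f
    full=np.zeros((384,512,3),np.uint8);full[130:130+h,225:225+w]=cv2.resize(a,(w,h),interpolation=cv2.INTER_AREA);imgs[k]=full
now=[snapshot('scene') for _ in range(4)];imgs['11b']=np.mean(now,0).astype(np.uint8)
np.save('sc11.npy',imgs['11b'])
c=cam('scene')
for z in (123,117,112): print(z,proj(c,[[530.3+44*.8,76.4,z]]))
# column profile of plate front rim: cols 265..285, rows 180..215
for k,im in imgs.items():
    g=im[178:206,270:284].astype(float); sat=(g.max(2)-g.min(2)).mean(1); 
    print(k,sat.round(0).astype(int).tolist())
    # subpixel crossings of saturation (grey plate -> wooden block)
E
```

```text
123 [[278.11143127 195.45245627]]
117 [[278.0196507  196.93387722]]
112 [[277.94351286 198.16260527]]
0 [67, 59, 52, 39, 25, 10, 4, 4, 5, 5, 5, 5, 5, 6, 6, 6, 7, 9, 22, 49, 65, 66, 66, 63, 56, 43, 20, 6]
7 [66, 60, 52, 39, 24, 12, 4, 4, 5, 4, 5, 5, 6, 6, 7, 7, 7, 10, 23, 49, 64, 67, 66, 64, 58, 43, 21, 6]
10 [65, 62, 59, 46, 27, 12, 5, 4, 3, 4, 4, 4, 4, 5, 5, 5, 6, 6, 7, 16, 38, 59, 68, 63, 56, 43, 20, 6]
11 [67, 63, 61, 53, 36, 17, 7, 5, 4, 4, 4, 4, 5, 6, 4, 5, 5, 7, 6, 6, 10, 31, 55, 62, 57, 42, 20, 7]
11b [66, 62, 61, 54, 36, 16, 6, 5, 4, 4, 3, 5, 4, 5, 5, 4, 5, 6, 7, 6, 11, 31, 56, 63, 55, 43, 20, 6]
```

The plate sank 1.4 px in the first turn and 1.29 px in the second, so contact came at about 1.9 turns. That agrees with the 1.87 from the seat height. I'll add 345° more, 2.96 turns in all.

Call:
step_arm(
  plan=[
    {"grip": 2.0,"tx": 0.26,"ty": -1.94,"tz": 0.02,"ax": 0,"ay": 0,"az": 0},
    {"grip": 2.0,"tx": 0.75,"ty": -1.81,"tz": 0.03,"ax": 0,"ay": 0,"az": 0},
    {"grip": 2.0,"tx": 1.19,"ty": -1.55,"tz": 0.02,"ax": 0,"ay": 0,"az": 0},
    {"grip": 2.0,"tx": 1.55,"ty": -1.19,"tz": 0.03,"ax": 0,"ay": 0,"az": 0},
    {"grip": 2.0,"tx": 1.81,"ty": -0.75,"tz": 0.02,"ax": 0,"ay": 0,"az": 0},
    {"grip": 2.0,"tx": 1.94,"ty": -0.26,"tz": 0.03,"ax": 0,"ay": 0,"az": 0},
    {"grip": 2.0,"tx": 1.94,"ty": 0.26,"tz": 0.02,"ax": 0,"ay": 0,"az": 0},
    {"grip": 2.0,"tx": 1.81,"ty": 0.75,"tz": 0.03,"ax": 0,"ay": 0,"az": 0},
  ],
)

```text
time: 19.15
tool_pos: [463.2, 41.3, 232.7]
tcp_rot: [-179.9, 0.1, 147.8]
ft_force: [6.7, -2.1, 2.2]
finger_gap: 24.4
```

Call:
step_arm(
  plan=[
    {"grip": 2.0,"tx": 1.55,"ty": 1.19,"tz": 0.02,"ax": 0,"ay": 0,"az": 0},
    {"grip": 2.0,"tx": 1.19,"ty": 1.55,"tz": 0.03,"ax": 0,"ay": 0,"az": 0},
    {"grip": 2.0,"tx": 0.75,"ty": 1.81,"tz": 0.02,"ax": 0,"ay": 0,"az": 0},
    {"grip": 2.0,"tx": 0.26,"ty": 1.94,"tz": 0.03,"ax": 0,"ay": 0,"az": 0},
    {"grip": 2.0,"tx": -0.26,"ty": 1.94,"tz": 0.02,"ax": 0,"ay": 0,"az": 0},
    {"grip": 2.0,"tx": -0.75,"ty": 1.81,"tz": 0.03,"ax": 0,"ay": 0,"az": 0},
    {"grip": 2.0,"tx": -1.19,"ty": 1.55,"tz": 0.02,"ax": 0,"ay": 0,"az": 0},
    {"grip": 2.0,"tx": -1.55,"ty": 1.19,"tz": 0.03,"ax": 0,"ay": 0,"az": 0},
  ],
)

```text
time: 19.82
tool_pos: [532.5, 152.0, 230.3]
tcp_rot: [-179.8, 0.0, 148.0]
ft_force: [-7.0, -14.4, 8.2]
finger_gap: 23.9
```

Call:
step_arm(
  plan=[
    {"grip": 2.0,"tx": -1.81,"ty": 0.75,"tz": 0.02,"ax": 0,"ay": 0,"az": 0},
    {"grip": 2.0,"tx": -1.94,"ty": 0.26,"tz": 0.03,"ax": 0,"ay": 0,"az": 0},
    {"grip": 2.0,"tx": -1.94,"ty": -0.26,"tz": 0.02,"ax": 0,"ay": 0,"az": 0},
    {"grip": 2.0,"tx": -1.81,"ty": -0.75,"tz": 0.03,"ax": 0,"ay": 0,"az": 0},
    {"grip": 2.0,"tx": -1.55,"ty": -1.19,"tz": 0.02,"ax": 0,"ay": 0,"az": 0},
    {"grip": 2.0,"tx": -1.19,"ty": -1.55,"tz": 0.03,"ax": 0,"ay": 0,"az": 0},
    {"grip": 2.0,"tx": -0.75,"ty": -1.81,"tz": 0.02,"ax": 0,"ay": 0,"az": 0},
    {"grip": 2.0,"tx": 0,"ty": 0,"tz": 0,"ax": 0,"ay": 0,"az": 0},
  ],
)

```text
time: 20.48
tool_pos: [601.4, 53.7, 228.7]
tcp_rot: [-180.0, -0.0, 147.8]
ft_force: [-0.3, -0.4, 5.2]
finger_gap: 24.2
```

```bash
python3 st.py 12; python3 - <<'E'
from h import *
im=np.mean([snapshot('scene') for _ in range(4)],0);g=im[178:206,270:284]; print((g.max(2)-g.min(2)).mean(1).round(0).astype(int).tolist())
E
```

```text
20.4833 [601.38775736  53.74198728 228.70186354] [-1.79997717e+02 -3.43961538e-02  1.47843071e+02] [-0.30941779 -0.42076551  5.22514755] [-0.04011563  0.29594788  0.0382849 ] 24.185001636094718
74.61135829316376 -17.67879572188421
[37, 36, 37, 38, 31, 16, 7, 5, 5, 4, 4, 4, 4, 5, 5, 4, 5, 6, 7, 6, 11, 31, 56, 63, 56, 42, 20, 7]
```

View pics/w12.png

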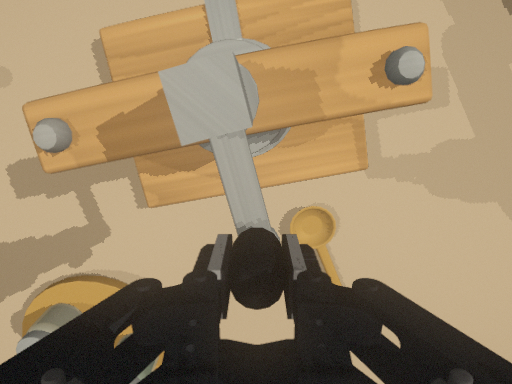

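The plate's edge is at the same rows as at two turns, so it is stopped on the block and the spring is closing. One more 15° row makes three turns, a small margin over one full turn past contact. Then release.

Call:
step_arm(
  plan=[
    {"grip": 2.0,"tx": -0.26,"ty": -1.94,"tz": 0.02,"ax": 0,"ay": 0,"az": 0},
    {"grip": 2.0,"tx": 0,"ty": 0,"tz": 0,"ax": 0,"ay": 0,"az": 0},
    {"grip": 2.0,"tx": 0,"ty": 0,"tz": 0,"ax": 0,"ay": 0,"az": 0},
  ],
)

```text
time: 21.03
tool_pos: [593.7, 37.4, 228.7]
tcp_rot: [180.0, 0.1, 147.9]
ft_force: [3.2, -1.0, 3.3]
finger_gap: 24.1
```

Call:
step_arm(
  plan=[
    {"grip": 8.5,"tx": 0,"ty": 0,"tz": 0,"ax": 0,"ay": 0,"az": 0},
    {"grip": 8.5,"tx": 0,"ty": 0,"tz": 0,"ax": 0,"ay": 0,"az": 0},
    {"grip": 8.5,"tx": 0,"ty": 0,"tz": 0,"ax": 0,"ay": 0,"az": 0},
    {"grip": 8.5,"tx": 0,"ty": 0,"tz": 0,"ax": 0,"ay": 0,"az": 0},
    {"grip": 8.5,"tx": 0,"ty": 0,"tz": 0,"ax": 0,"ay": 0,"az": 0},
  ],
)

```text
time: 21.45
tool_pos: [593.1, 37.4, 227.9]
tcp_rot: [-180.0, -0.1, 147.9]
ft_force: [-0.1, -0.3, -0.1]
finger_gap: 82.4
```

Call:
step_arm(
  plan=[
    {"grip": 8.5,"tx": 0,"ty": 0,"tz": -1.5,"ax": 0,"ay": 0,"az": 0},
    {"grip": 8.5,"tx": 0,"ty": 0,"tz": -3,"ax": 0,"ay": 0,"az": 0},
    {"grip": 8.5,"tx": 0,"ty": 0,"tz": -3,"ax": 0,"ay": 0,"az": 0},
    {"grip": 8.5,"tx": 0,"ty": 0,"tz": -2,"ax": 0,"ay": 0,"az": 0},
    {"grip": 8.5,"tx": 0,"ty": 0,"tz": 0,"ax": 0,"ay": 0,"az": 0},
    {"grip": 8.5,"tx": 0,"ty": 0,"tz": 0,"ax": 0,"ay": 0,"az": 0},
    {"grip": 8.5,"tx": 0,"ty": 0,"tz": 0,"ax": 0,"ay": 0,"az": 0},
  ],
)

```text
time: 22.03
tool_pos: [593.1, 37.2, 322.4]
tcp_rot: [-180.0, -0.1, 147.9]
ft_force: [-1.0, 0.3, -0.5]
finger_gap: 85.1
```

```bash
python3 st.py 13; python3 - <<'E'
from h import *
T=toolT();c=cam('wrist',T);a=np.radians(-32)
for seat in (212,):
  print(proj(c,[[530.3,76.4,seat+38],[530.3+75*np.cos(a),76.4+75*np.sin(a),seat+51]]))
cv2.imwrite('pics/s13.png',snapshot('scene')[:,:,::-1])
E
```

```text
22.0333 [593.08257825  37.21908504 322.39590028] [-1.79963063e+02 -5.92730397e-02  1.47890630e+02] [-0.99278704  0.28937344 -0.51155671] [0.01404367 0.03618691 0.00547386] 85.09993248711078
74.00537972819288 -31.967175515969473
[[256.5387248   96.58048248]
 [256.82354619 212.90214455]]
```

View pics/w13.png

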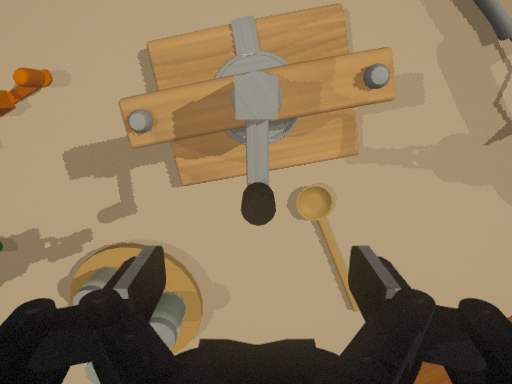

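View pics/c13.png

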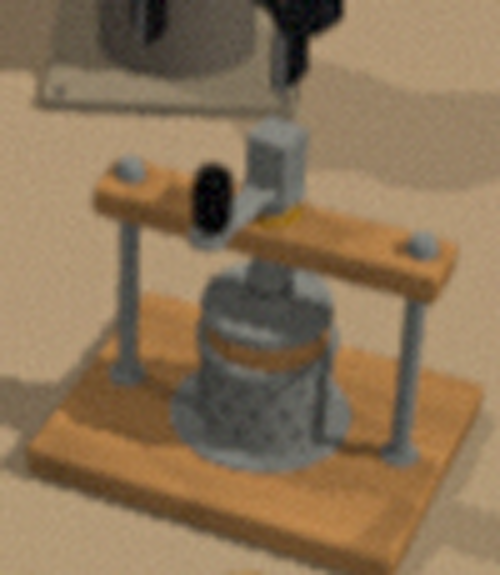

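View pics/s13.png

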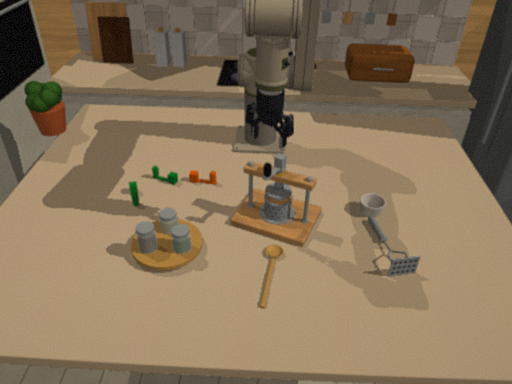

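```bash
python3 - <<'E'
from h import *
T=toolT();c=cam('wrist',T);s=cam('scene')
print(tri((c,(256.8,96.6)),(s,(225+277/5,130+131/5))),proj(s,[[530.3,76.4,250],[530.3,76.4,256]]))
a=cv2.imread('pics/scene0.png').astype(int);b=cv2.imread('pics/s13.png').astype(int)
d=(np.abs(a-b).max(2)>45).astype(np.uint8);d=cv2.morphologyEx(d,cv2.MORPH_OPEN,np.ones((3,3)));n,l,st,ce=cv2.connectedComponentsWithStats(d);print(st[1:])
E
```

```text
(array([530.46351378,  76.87326699, 249.62238368]), [0.34618857324906804, 0.3461885732490282]) [[280.14234512 156.05712402]
 [280.24269918 154.4118168 ]]
[[ 270    0   23   16  294]
 [ 299    0    3    5   15]
 [ 420   13   24   23  448]
 [ 289   54   21   30  367]
 [ 282   58    6   11   53]
 [ 238   60    6    5   24]
 [ 241   65   12   13  116]
 [ 394   64   43   48 1038]
 [ 297   80   13    8   64]
 [ 276   82    6    5   23]
 [ 274   89   20   58  615]
 [ 258   93    3    3    9]
 [ 261   99    4    6   23]
 [ 256  103   18   21  223]
 [ 117  106  112   19 1207]
 [  43  122  116   98 4592]
 [ 178  139   95   23  556]
 [ 243  145    9    5   33]
 [ 253  147    5    3   15]
 [ 262  147    3    3    9]
 [ 270  148    4    3   12]
 [ 285  152   41   12  294]
 [ 263  163   14   14  124]
 [ 268  182    6    3   18]
 [ 287  187    5    3   15]
 [ 163  188   17   20  224]
 [ 160  206    3    3    9]
 [ 189  217    7    4   22]
 [ 197  218    8    4   27]]
```

The hub's top triangulates to z 249.6, against 250.2 expected for a crank fully home after three turns. The other image changes are the arm, its shadow, and the crank's old place. Handing in.

```bash
python3 -c "
from bench import *
print(hand_in())"
```

```text
the job is handed in; nothing more can be done
None
```

The crank is fully home on the screw, and the press is wound about one turn past where the plate met the block. I handed it in at about 22 s of the 72 s allowed, with the gripper open and clear.

- **Fitting:** I picked the steel crank up by its hub and felt for the square by turning it clockwise under a few newtons. It slid down to a rigid stop, which puts the seat at about z 230 mm.
- **Winding:** I regripped the crank by its knob and wound it three full turns clockwise; the highest force I read was about 18 N.
- **Contact point:** The plate met the block at about 1.87 turns by the seat height and about 1.93 turns by the camera. The spring therefore has roughly 1.07 to 1.13 turns on it, less up to about 4° of play in the square. The small extra was deliberate.

**Last checks**
- The plate's edge did not move in the image between two turns and 2.96 turns, so it is stopped on the block.
- The hub's top measured z 249.6 mm, against 250.2 mm expected for a crank fully home. The crank points where it started.
- The other things look unmoved in the before and after scene pictures; the changes are the arm, its shadow, the crank's old place and the press itself.
- The contact point rests on about half a millimetre of measurement accuracy. I did not feel it as a force, and no check failed.

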